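# Fit the keyed collar and head on a glass grinder and arm it

## Task

Fit the bench glass grinder: turn the wide, low collar until the flat of its D-shaped bore matches the flat of the grinder's shaft and let it down fully home on the shoulder, then do the same with the narrower, taller grinding head so that it sits flat on the collar. Then slide the dust cover aside, press the button under it all the way in, let it go and slide the cover fully back over it. Leave the other things on the bench standing where they are.

Things in the scene. Friction and masses are not known exactly. Their poses are not given: they have to be found in the camera images.
- grinder: Fixed bench glass grinder: grey box 170 (x) by 200 (y) mm, deck 55 mm above the bench. Origin: centre of its underside. In its frame: shaft at x 0, y -40 mm; splash guard 4 mm thick, 40 mm above the deck, at x 79 from y -98 to 32 mm, with a return at y -96 from x 31 to 81 mm; button at x -42, y 60 mm between two rails along x, 145 mm long, 12 mm high, at y 33 and 87 mm.
- shaft: Fixed upright steel D-shaft. Origin: on its axis at the grinder's deck; its x axis points out through the flat, which may face any way. Foot flange 40 mm across, its top (shoulder for the collar) 4 mm above the origin, with a dark line from the flat to the edge. Post of 18 mm diameter, flat 5 mm from the axis, top 54 mm above the origin, last 5 mm tapered.
- collar: Loose steel collar, the wide low part: 52 mm diameter, 18 mm high, about 120 g. Origin: centre of its underside, z up. Through D bore: 20.4 mm diameter, flat 6.2 mm from the axis on the +x side (1.2 mm clearance, passes within 9 degrees); a dark line on the face runs from that flat to the rim. Home: origin 4 mm above the shaft's origin, x axis along the shaft's x.
- head: Loose steel grinding head, the narrow tall part with three fine grooves round it: 38 mm diameter, 26 mm high, about 110 g, upright. Origin: centre of its underside, z up. Same D bore as the collar, flat on the +x side, same dark line. Home on the collar: origin 22 mm above the shaft's origin, x axis along the shaft's x.
- cover (a joint): Dust cover over the button, sliding along the grinder's +x (away from its front): 0 = fully over the button, 0.072 m = fully aside. It starts near 0, slides with about 1.5 N friction and stays where it is left. Plate 58 (x) by 60 (y) mm, top 16 mm above the deck. From 0.05 m on, the button is free.
- cover_tab (a point): Centre of the top of the cover's finger tab: a ridge 12 mm thick along the slide direction (grinder x), 34 mm long across it, standing 16.5 mm above the plate at its middle; this point is 32.5 mm above the deck. Push or pinch the ridge to slide the cover.
- button (a joint): Button travel: 0 = up, 0.006 m = fully in; a spring returns it; fully in takes about 5 N.
- button_top (a point): Centre of the top of the round grey button, 30 mm diameter, pressed straight down; 12 mm above the deck when up, level with the rails on both sides (25 mm to each side, 49 mm clear between them).
- patina_jar: Bystander: dark jar with a red cap, 60 mm diameter, 61 mm high. Origin: centre of its underside.
- cutting_oil: Bystander: white bottle, about 42 mm wide, 96 mm high. Origin: centre of its underside.
- setting_block: Bystander: wooden block 32 x 60 mm, 22 mm high. Origin: centre of its underside, long side along its y.
- cup_nails: Bystander: clear pot with nails, 107 mm wide, 98 mm high. Origin: centre of its underside.
Mind the look-alikes: they are no part of the job. Leave any brown or red look-alike of the collar alone.

How it is judged:
By the outcome, as a careful person would: the job done as asked, in the order asked, and still so for the second after the job is handed in, with the robot touching nothing.
It also fails if it takes over 72 s, if anything falls off the work surface, if the arm or the gripper's body presses on something with over 40 N, if the wrist force passes 120 N, or if a joint passes its speed limit or range.

## Robot

A 6-joint arm with a two-finger parallel gripper is mounted at the origin on a cart in front of the work surface, level with it; the furniture and walls round the work are solid. World frame = base frame: x ahead of the robot, y to its left, z up, the work surface at z = 0. Lengths are in m, angles in rad, forces in N, time in s.
With the tool pointing down it reaches from about 0.3 to 0.775 m from the base axis. Payload 14.6 kg.
Tool frame: the origin (TCP) lies at the centre of the arm's flange, where the gripper is bolted on; the fingertips stand 199 mm ahead of it and the grasp point (between the pads) lies 180 mm ahead of it; z points along the fingers, y is the direction in which the jaws open and shut (so a half turn about z gives the same grasp; the last joint's range is limited). The gripper opens to 94 mm and grips with 3 to 60 N. Pads are 16 mm wide; open, the fingers measure 119 mm over their backs; the gripper's body (75 mm by 177 mm) begins 78 mm behind the grasp point.
Start: joints at [1.076, 0.3, 1.521, -0, 1.321, -0.067], TCP at [0.228, 0.5, 0.405] pointing down, gripper open.
Joint ranges: [-3.03, 3.03], [-0.79, 2.21], [0.23, 2.52], [-1.04, 4.18], [0, 3.07], [-2.55, 2.55]. Speed limits (rad/s): [2.22, 2.22, 2.57, 3.14, 3.14, 3.14].

## Interface

Orientations are given as a rotation vector (axis times angle).
In Python, from bench import arm gives the robot as it stands. The module is installed in compiled form; this text tells all that it offers.
- The arm moves only by the tool arm_command, never from a script. Its argument "moves" is a list of rows, each a list of 5 numbers: the gripper command: -1 is fully open, 1 is shut, values between are in proportion, then the shift along the tool's x, y, z in units of 50 mm (1.0 is 50 mm), then the turn about the tool's z in degrees. A call has 1 to 8 rows; each row is the pose to reach, as a shift and turn from the pose commanded when the call began, along the tool's axes at that moment; what a row does not reach only later rows make up. A row lasts 1/10 s, in which the tool goes at most 50 mm and 8.59 degrees, less where a joint would pass 70% of its speed; a pose out of reach is approached as far as the arm can. A call with a gripper value outside its range is refused whole. The fingers move at their own pace and stop on an object; "grip_force" is the grip in N (left out, the last holds). Time passes only in rows, so rows that repeat a pose let the fingers close. It gives the time, the measured TCP pose, the force and the opening at its end, in the units of the state.
- arm.observe(): the state, without advancing time (a new reading comes with each control period).
- arm.read_camera(name): name is "scene" or "top" or "wrist"; returns a dict with "color" (384x512x3 uint8, red, green, blue), "fovy" (degrees; the focal length in pixels is half the picture's height over the tangent of half this angle, whatever the lens; pixels are square), "cx", "cy" (the principal point, pixels), "R" (3x3) and "t" (3): a world point X has camera coordinates R X + t; the wrist camera has in their place "hand_eye" (4x4, takes a point from camera to tool coordinates, whose origin is the TCP and whose axes are the flange's). Camera axes: x right, y down, z forward; pixel columns grow to the right and rows downward; lengths in m; the calibration is good to about 2 mm. A picture is of the moment at which its call begins: read the wrist's pose just before it. There is no depth.
- arm.finish_job(): hands the job in, once; it reports no verdict.
The state is a dict: "time": time; "joint_positions": joint angles; "joint_velocities": joint speeds; "tau": joint torques, N m; "tool_pos": TCP position; "ee_rot": TCP orientation; "contact_force": force on the tool from outside, world axes, zero at the start; "ft_torque": the same for the moment, N m; "grip_width": finger opening in m.
Only numpy, scipy, OpenCV 4.12 (cv2) and the standard library are available. Lean on these libraries where they do the work, as an engineer would, in place of code of your own. Each camera call takes 0.05 s, during which the arm holds its last target.

## Working session

There is one attempt and no reset: what is moved stays moved. The work goes in short steps, Python scripts to look and compute and a tool call to move; the robot and the scene stay as the last step left them, time stands still between calls to the robot, and variables do not carry over. Pictures are saved under pics/ and viewed, and the job is handed in when it is done.

Besides the shell and the picture viewer there is one more tool, called after "Emit:" as a command line: name --pt "numbers of a row" for each row, then --argument value for the rest. arm_command: Moves the arm, as the interface text tells. Its arguments: {"type":"object","properties":{"moves":{"type":"array"},"grip_force":{"type":"number"}},"required":["moves"]}

```bash
mkdir -p pics; cat > h.py <<'E'
import numpy as np, cv2, pickle
from scipy.spatial.transform import Rotation as Ro
from bench import arm
def snap(name,fn):
    s=arm.observe(); c=arm.read_camera(name)
    c=dict(c); c['state']=s
    pickle.dump(c,open('pics/'+fn+'.pkl','wb'))
    cv2.imwrite('pics/'+fn+'.png',c['color'][:,:,::-1])
    return c
def load(fn): return pickle.load(open('pics/'+fn+'.pkl','rb'))
def cam(c):
    f=c['color'].shape[0]/2/np.tan(np.radians(c['fovy'])/2)
    if 'hand_eye' in c:
        s=c['state']; Rt=Ro.from_rotvec(s['ee_rot']).as_matrix(); H=np.array(c['hand_eye'])
        Rcw=Rt@H[:3,:3]; o=Rt@H[:3,3]+np.array(s['tool_pos'])
    else:
        Rcw=np.array(c['R']).T; o=-Rcw@np.array(c['t'])
    return f,c['cx'],c['cy'],Rcw,o
def px2w(c,u,v,z):
    f,cx,cy,R,o=cam(c); d=R@np.array([(u-cx)/f,(v-cy)/f,1]); return o+d*(z-o[2])/d[2]
def w2px(c,X):
    f,cx,cy,R,o=cam(c); p=R.T@(np.array(X)-o); return np.array([cx+f*p[0]/p[2],cy+f*p[1]/p[2]])
def crop(fn,u0,v0,u1,v1,k,out):
    c=load(fn); im=c['color'][v0:v1,u0:u1,::-1]
    im=cv2.resize(im,None,fx=k,fy=k,interpolation=cv2.INTER_CUBIC); cv2.imwrite('pics/'+out+'.png',im)
E
python3 - <<'E'
from h import *
for n in ['scene','top','wrist']:
    c=snap(n,n+'0'); print(n,c['fovy'],c['cx'],c['cy'],cam(c)[4],c.get('hand_eye'))
s=arm.observe(); print(s)
E
```

```text
scene 46.29911480620914 257.04169695409837 190.43787276783803 [ 0.0966602  -0.39628499  0.87857005] None
top 51.365868795071435 256.48952414522836 191.57944686818658 [0.45290873 0.22738122 1.04482949] None
wrist 62.610343737158004 252.53161752289762 189.3269573811518 [0.15445608 0.53334115 0.38418585] [[-4.82947998e-05 -9.61949181e-01 -2.73228422e-01  8.07290881e-02]
 [ 9.99999713e-01  1.60085153e-04 -7.40364296e-04 -5.92921357e-04]
 [ 7.55932642e-04 -2.73228379e-01  9.61948898e-01  1.99715253e-02]
 [ 0.00000000e+00  0.00000000e+00  0.00000000e+00  1.00000000e+00]]
{'time': 0.15, 'joint_positions': array([ 1.07639880e+00,  3.00344852e-01,  1.52141664e+00,  4.62387676e-06,
        1.32071230e+00, -6.66184523e-02]), 'joint_velocities': array([-0.00025033, -0.0004139 , -0.0005638 ,  0.00049017,  0.00025873,
        0.00071803]), 'tau': array([-5.78258005e-05, -5.31957507e+01, -3.52821922e+01,  7.07034138e-02,
        2.36112118e-02, -5.56613861e-05]), 'tool_pos': array([0.2281701 , 0.50041608, 0.40422508]), 'ee_rot': array([-6.66791008e-01, -3.06976102e+00,  1.32793447e-03]), 'contact_force': array([-0.68210516, -0.01928234,  0.04778437]), 'ft_torque': array([-0.00750013,  0.015609  ,  0.01380456]), 'grip_width': 0.09419993749573224}
```

View pics/scene0.png

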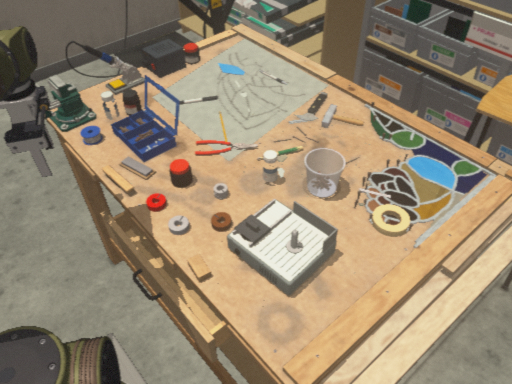

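View pics/top0.png

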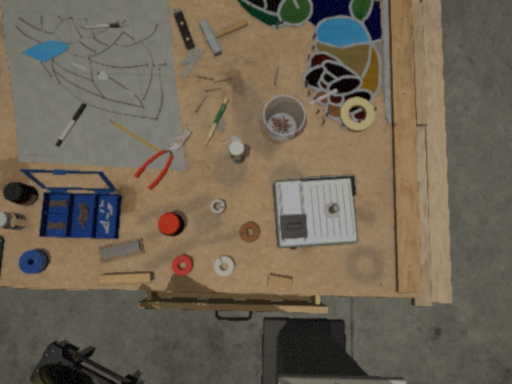

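View pics/wrist0.png

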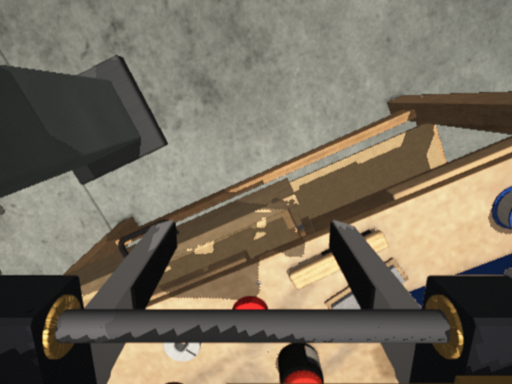

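```bash
python3 - <<'E'
from h import *
crop('top0',150,165,370,295,3.6,'topc')
crop('scene0',130,140,350,300,3.6,'scenec')
E
```

```text
(no output)
```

View pics/topc.png

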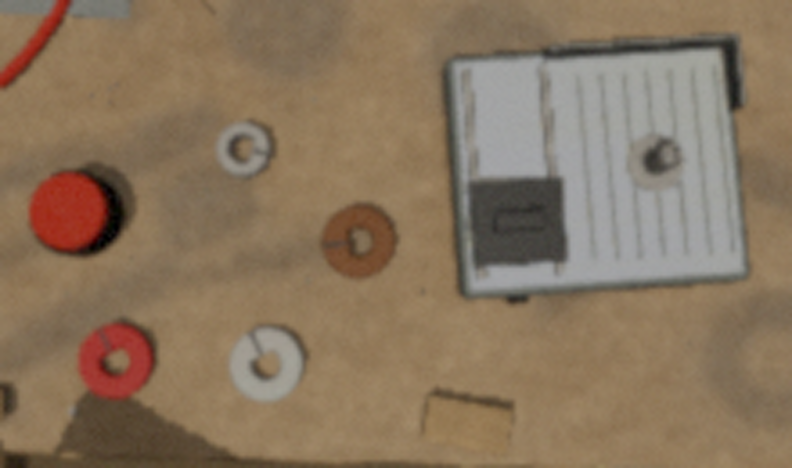

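View pics/scenec.png

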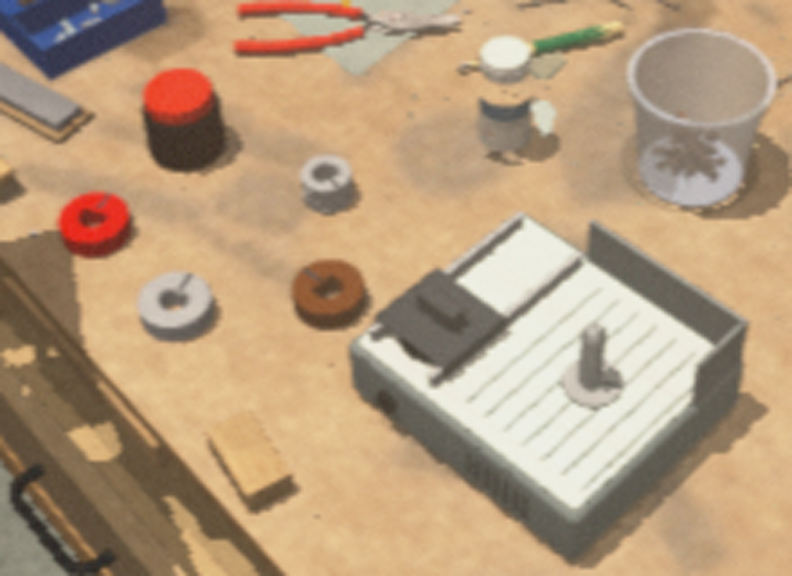

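```bash
python3 - <<'E'
from h import *
c=load('top0')
P={'collar':(267,362,.018),'collarline':(251,333,.018),'head':(245,149,.026),'headline':(268,152,.026),'flange':(656,161,.059),'shafttop':(668,148,.109),'tl':(447,62,.055),'tr':(722,47,.055),'br':(748,275,.055),'bl':(464,296,.055),'brown':(360,240,.018),'red':(117,360,.018),'jar':(68,210,.061),'block':(470,420,.022),'tab':(520,218,.0875),'guard':(738,38,.095)}
for k,(a,b,z) in P.items(): print(k,px2w(c,150+a/3.6,165+b/3.6,z).round(4))
E
```

```text
collar [0.4157 0.3014 0.018 ]
collarline [0.4355 0.3135 0.018 ]
head [0.5648 0.3223 0.026 ]
headline [0.5631 0.3059 0.026 ]
flange [0.5606 0.0357 0.059 ]
shafttop [0.5639 0.0375 0.109 ]
tl [0.6266 0.1811 0.055 ]
tr [ 0.6426 -0.0115  0.055 ]
br [ 0.4844 -0.028   0.055 ]
bl [0.4649 0.1662 0.055 ]
brown [0.5028 0.2386 0.018 ]
red [0.4143 0.4067 0.018 ]
jar [0.5157 0.4381 0.061 ]
block [0.3799 0.1584 0.022 ]
tab [0.5169 0.1319 0.0875]
guard [ 0.6414 -0.0127  0.095 ]
```

```bash
cat >> h.py <<'E'
def plan(x,y,z,psi=None):
    """TCP target; psi=world angle deg of tool y"""
    s=arm.observe(); R=Ro.from_rotvec(s['ee_rot']).as_matrix(); d=R.T@(np.array([x,y,z])-s['tool_pos'])
    p0=np.degrees(np.arctan2(R[1,1],R[0,1]))
    print('t',s['time'],'pos',s['tool_pos'].round(4),'psi',p0.round(2),'tilt',R[:,2].round(4),'j',s['joint_positions'].round(2))
    out=(d/.05).round(3)
    t=0 if psi is None else -(((psi-p0)+90)%180-90)
    print('UNITS',out,'turn',round(t,2))
E
python3 -c "
from h import *
plan(.43,.28,.32)"
```

```text
t 0.15 pos [0.2282 0.5004 0.4042] psi 65.49 tilt [-4.e-04 -8.e-04 -1.e+00] j [ 1.08  0.3   1.52  0.    1.32 -0.07]
UNITS [-5.502 -2.335  1.686] turn 0
```

Emit:
arm_command --pt "-1 -0.9 -0.4 0.3 0" --pt "-1 -1.8 -0.8 0.6 0" --pt "-1 -2.7 -1.2 0.9 0" --pt "-1 -3.6 -1.6 1.2 0" --pt "-1 -4.5 -2.0 1.5 0" --pt "-1 -5.3 -2.3 1.7 0" --pt "-1 -5.5 -2.3 1.7 0" --pt "-1 -5.5 -2.3 1.7 0"

```text
time: 0.95
tool_pos: [0.4317, 0.2809, 0.3194]
ee_rot: [-0.671, -3.069, 0.001]
contact_force: [0.5, 0.3, 1.1]
grip_width: 0.0943
```

```bash
python3 -c "
from h import *
c=snap('wrist','w1'); plan(.5,.1,.36)"
```

```text
t 1.0 pos [0.4307 0.2818 0.3196] psi 65.42 tilt [-3.e-04  0.e+00 -1.e+00] j [ 0.51  0.31  1.72  0.    1.11 -0.63]
UNITS [-2.772 -2.731 -0.808] turn 0
```

View pics/w1.png

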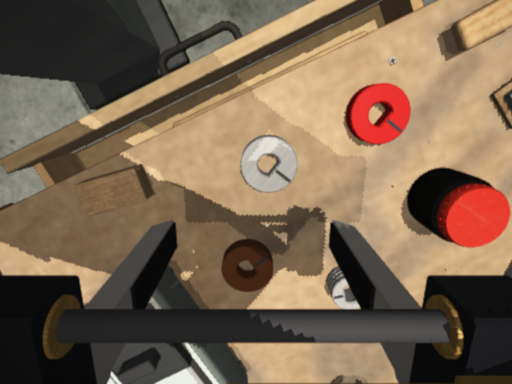

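```bash
python3 -c "
from h import *
plan(.55,.05,.36); crop('w1',225,120,315,205,8,'w1c')"
```

```text
t 1.0 pos [0.4307 0.2818 0.3196] psi 65.42 tilt [-3.e-04  0.e+00 -1.e+00] j [ 0.51  0.31  1.72  0.    1.11 -0.63]
UNITS [-4.097 -3.224 -0.808] turn 0
```

View pics/w1c.png

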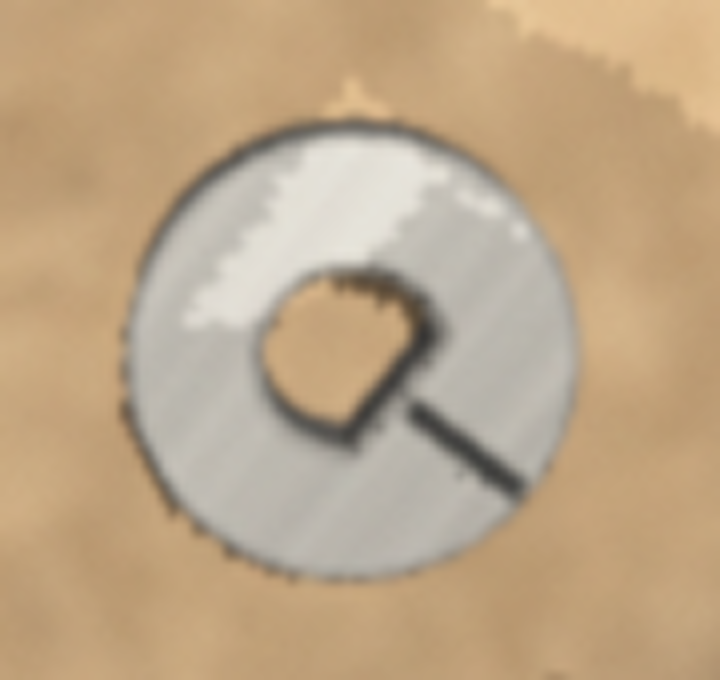

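Emit:
arm_command --pt "-1 -0.7 -0.55 -0.8 0" --pt "-1 -1.4 -1.1 -0.8 0" --pt "-1 -2.1 -1.6 -0.8 0" --pt "-1 -2.8 -2.2 -0.8 0" --pt "-1 -3.5 -2.75 -0.8 0" --pt "-1 -4.1 -3.2 -0.8 0" --pt "-1 -4.1 -3.2 -0.8 0"

```text
time: 1.7
tool_pos: [0.5517, 0.0496, 0.3599]
ee_rot: [0.669, 3.069, -0.0]
contact_force: [0.0, 0.8, 1.0]
grip_width: 0.0937
```

```bash
python3 -c "
from h import *
c=snap('wrist','w2'); plan(.5,.1,.36)
c=load('w1')
a=px2w(c,269,164,.018);b=px2w(c,276.6,170.2,.018);d=px2w(c,289.6,181.1,.018)
print(a,b,d,np.degrees(np.arctan2(*(d-b)[[1,0]])),np.degrees(np.arctan2(*(d-a)[[1,0]])))"
```

```text
t 1.75 pos [0.551  0.0512 0.3598] psi 65.44 tilt [ 2.e-04  1.e-04 -1.e+00] j [ 0.03  0.35  1.57  0.    1.23 -1.12]
UNITS [ 1.333  0.464 -0.005] turn 0
[0.41498659 0.30389501 0.018     ] [0.42312276 0.30786481 0.018     ] [0.43750504 0.31464791 0.018     ] 25.249899170619145 25.525180192864255
```

View pics/w2.png

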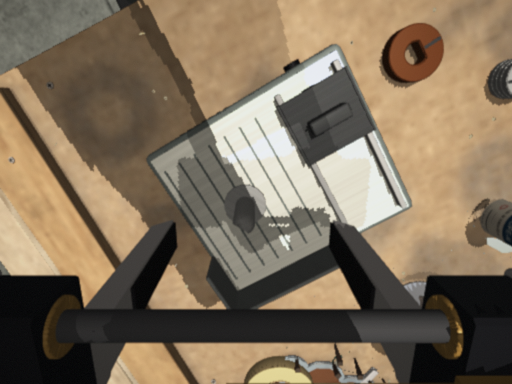

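```bash
python3 -c "
from h import *
crop('w2',205,165,305,250,8,'w2c')"
```

```text
(no output)
```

View pics/w2c.png

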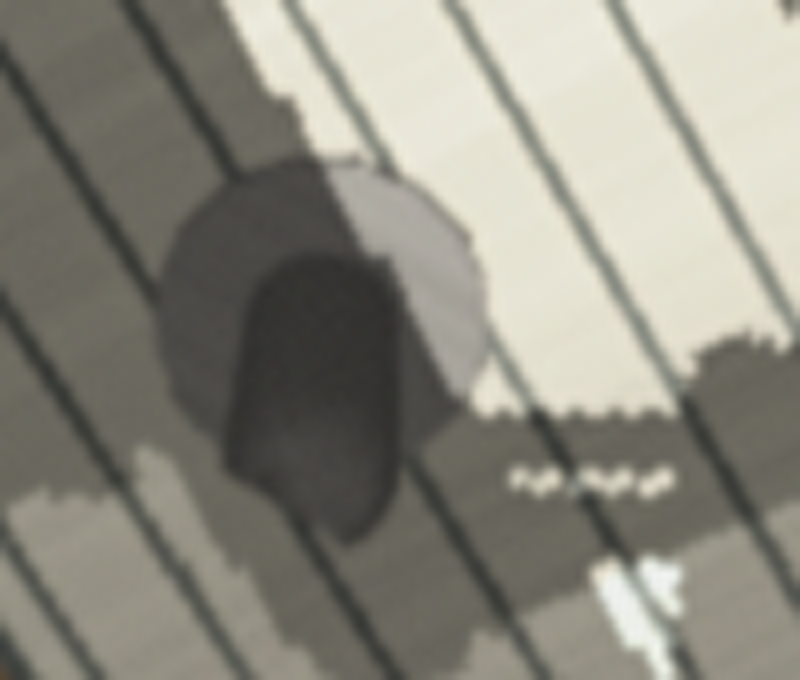

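```bash
python3 -c "
from h import *
plan(.66,-.02,.34)"
```

```text
t 1.75 pos [0.551  0.0512 0.3598] psi 65.44 tilt [ 2.e-04  1.e-04 -1.e+00] j [ 0.03  0.35  1.57  0.    1.23 -1.12]
UNITS [-2.575 -0.389  0.396] turn 0
```

Emit:
arm_command --pt "-1 -0.8 -0.13 0.1 0" --pt "-1 -1.6 -0.26 0.2 0" --pt "-1 -2.4 -0.39 0.3 0" --pt "-1 -2.6 -0.4 0.4 0" --pt "-1 -2.6 -0.4 0.4 0"

```text
time: 2.25
tool_pos: [0.661, -0.0194, 0.3385]
ee_rot: [-0.665, -3.069, 0.0]
contact_force: [-0.1, -0.2, -0.6]
grip_width: 0.0942
```

```bash
python3 -c "
from h import *
c=snap('wrist','w3'); plan(.66,-.02,.34)
print(w2px(c,[.56,.036,.059]))
u,v=w2px(c,[.56,.036,.085]).astype(int)
crop('w3',u-50,max(v-42,0),u+50,v+42,8,'w3c')"
```

```text
t 2.3 pos [ 0.6604 -0.0191  0.3392] psi 65.58 tilt [-1.2e-03  4.0e-04 -1.0e+00] j [-0.08  0.6   1.24  0.    1.3  -1.23]
UNITS [ 0.    -0.02  -0.017] turn 0
[265.06759789  53.7055691 ]
```

View pics/w3c.png

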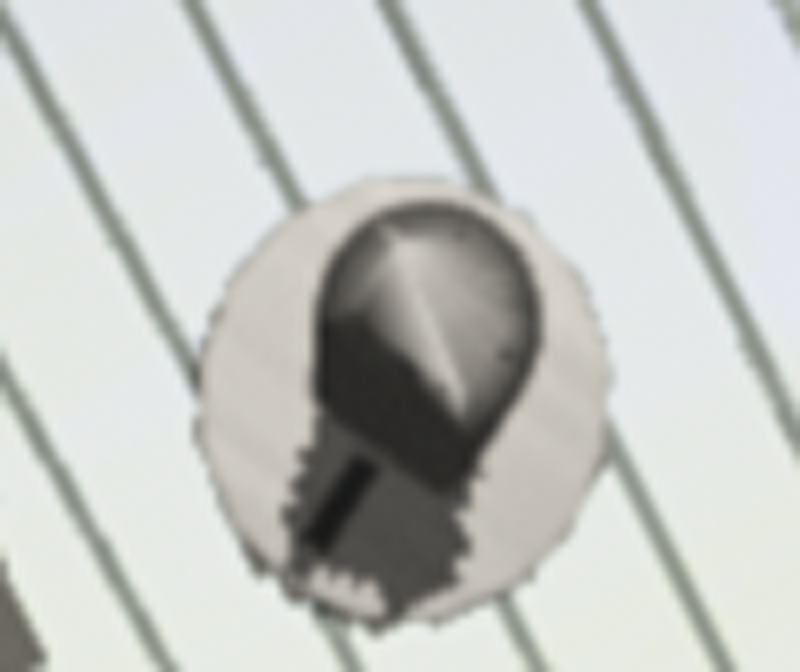

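View pics/w3.png

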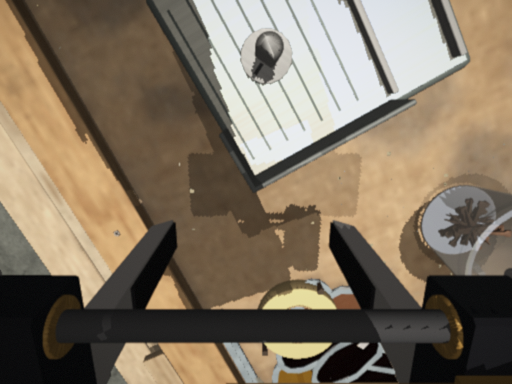

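```bash
python3 -c "
from h import *
c=load('w3')
u,v=w2px(c,[.56,.036,.085]).astype(int); u0=u-50;v0=max(v-42,0)
f=lambda x,y,z: px2w(c,u0+(x+.5)/8-.5,v0+(y+.5)/8-.5,z)
C=f(405,399,.059);a=f(371,463,.059);b=f(316,550,.059);ang=lambda p,q:np.degrees(np.arctan2(*(q-p)[[1,0]]))
e1=f(318,408,.059);e2=f(455,495,.059)
print(C,ang(a,b),ang(C,b),ang(C,a),ang(e1,e2)-90, np.linalg.norm(b-C),np.linalg.norm(a-C))
print('w2 flange',px2w(load('w2'),205+322/8,165+318/8,.059))
# ridges of shaft tip top: (395,235)-(465,415)
p=f(395,235,.109);q=f(465,415,.109);print(p,q,ang(p,q)-90)
"
```

```text
[0.56147421 0.03628298 0.059     ] -58.22415611667432 -56.38862973640866 -53.72974871052199 -54.953609896808686 0.015990975061575163 0.006536335316224274
w2 flange [0.56155729 0.036726   0.059     ]
[0.55556848 0.03584525 0.109     ] [0.569401   0.03563617 0.109     ] -90.86596679712018
```

```bash
python3 -c "
from h import *
plan(.415,.304,.28)"
```

```text
t 2.3 pos [ 0.6604 -0.0191  0.3392] psi 65.58 tilt [-1.2e-03  4.0e-04 -1.0e+00] j [-0.08  0.6   1.24  0.    1.3  -1.23]
UNITS [7.139 3.854 1.192] turn 0
```

Emit:
arm_command --pt "-1 0.85 0.45 0 0" --pt "-1 1.7 0.9 0 0" --pt "-1 2.55 1.38 0 0" --pt "-1 3.4 1.84 0.2 0" --pt "-1 4.25 2.3 0.4 0" --pt "-1 5.1 2.75 0.6 0" --pt "-1 5.95 3.2 0.9 0" --pt "-1 6.8 3.65 1.1 0"

```text
time: 3.1
tool_pos: [0.4237, 0.2879, 0.2849]
ee_rot: [0.664, 3.07, 0.001]
contact_force: [0.5, 0.9, -0.3]
grip_width: 0.0942
```

Emit:
arm_command --pt "-1 0.34 0.2 0.1 0" --pt "-1 0.34 0.2 0.1 0" --pt "-1 0.34 0.2 0.1 0"

```text
time: 3.4
tool_pos: [0.4149, 0.3026, 0.2805]
ee_rot: [0.663, 3.07, 0.001]
contact_force: [-0.4, 0.1, 0.6]
grip_width: 0.0938
```

```bash
python3 -c "
from h import *
plan(.415,.304,.202)
c=snap('wrist','w4')"
```

```text
t 3.4 pos [0.4149 0.3026 0.2805] psi 65.61 tilt [ 9.e-04  5.e-04 -1.e+00] j [ 0.56  0.36  1.75 -0.    1.03 -0.59]
UNITS [0.01  0.026 1.569] turn 0
```

View pics/w4.png

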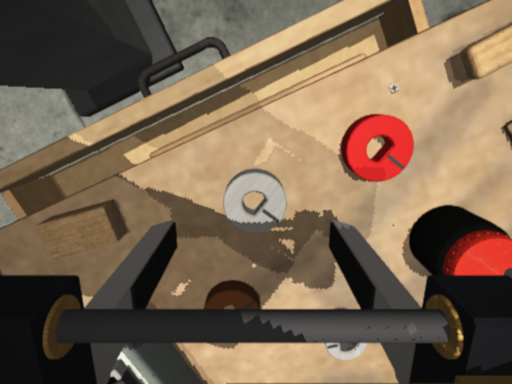

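```bash
python3 -c "
from h import *
crop('w4',215,155,300,240,8,'w4c')
c=load('w4');print(w2px(c,[.415,.304,.018]))"
```

```text
[254.93139232 202.69431994]
```

View pics/w4c.png

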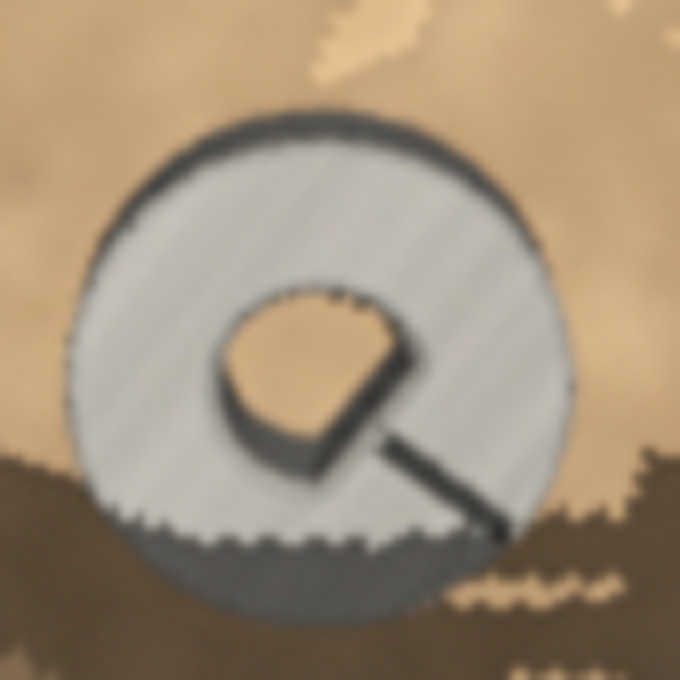

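Emit:
arm_command --pt "-1 0.01 0.03 0.5 0" --pt "-1 0.01 0.03 1.0 0" --pt "-1 0.01 0.03 1.4 0" --pt "-1 0.01 0.03 1.56 0" --pt "-1 0.01 0.03 1.56 0" --pt "1 0.01 0.03 1.56 0" --pt "1 0.01 0.03 1.56 0" --pt "1 0.01 0.03 1.56 0" --grip_force 25

```text
time: 4.25
tool_pos: [0.4162, 0.3038, 0.2025]
ee_rot: [0.667, 3.069, 0.002]
contact_force: [-0.1, -0.5, -0.8]
grip_width: 0.0735
```

Emit:
arm_command --pt "1 0 0 0 0" --pt "1 0 0 0 0"

```text
time: 4.45
tool_pos: [0.416, 0.3038, 0.2019]
ee_rot: [0.667, 3.07, 0.001]
contact_force: [-0.3, -0.1, 0.5]
grip_width: 0.0573
```

Emit:
arm_command --pt "1 0 0 0 0" --pt "1 0 0 0 0"

```text
time: 4.65
tool_pos: [0.416, 0.3038, 0.2018]
ee_rot: [0.667, 3.07, 0.0]
contact_force: [-0.8, 0.4, 2.4]
grip_width: 0.0511
```

```bash
python3 -c "
from h import *
plan(.5615,.0365,.33,65.5-82)
c=snap('wrist','w5')"
```

```text
t 4.65 pos [0.416  0.3038 0.2018] psi 65.49 tilt [ 2.e-04  1.e-04 -1.e+00] j [ 0.56  0.49  1.79 -0.    0.86 -0.58]
UNITS [-4.865 -3.658 -2.564] turn 81.99
```

View pics/w5.png

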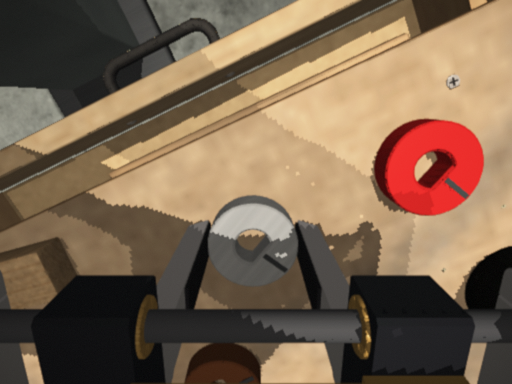

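```bash
python3 -c "
from h import *
crop('w5',205,190,300,290,7,'w5c')
c=load('w5');print(w2px(c,[.415,.304,.018]),w2px(c,[.416,.3038,.018]))"
```

```text
[253.2701703 245.4585115] [253.67833521 247.05233586]
```

View pics/w5c.png

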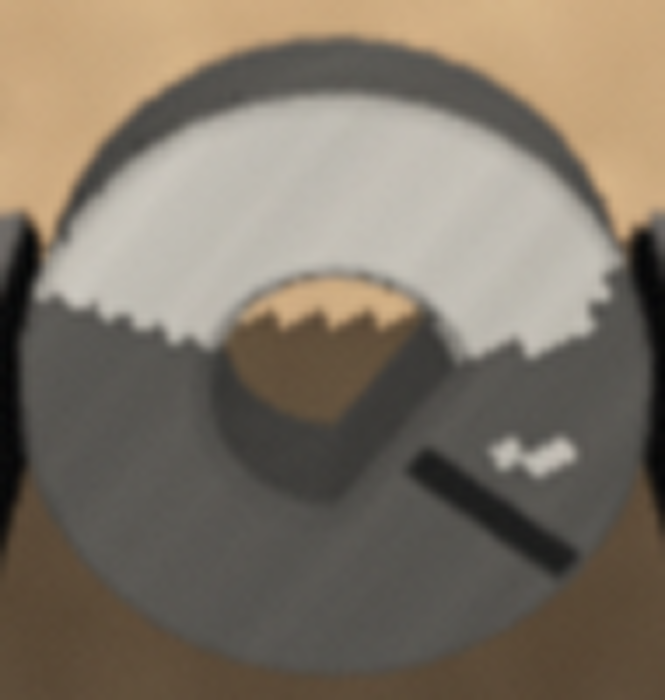

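Emit:
arm_command --pt "1 0 0 -0.4 0" --pt "1 0 0 -1.0 0" --pt "1 -0.2 -0.2 -1.7 8" --pt "1 -0.8 -0.6 -2.3 16" --pt "1 -1.5 -1.1 -2.6 24" --pt "1 -2.2 -1.6 -2.7 32" --pt "1 -2.9 -2.1 -2.7 40" --pt "1 -3.6 -2.6 -2.7 48"

```text
time: 5.5
tool_pos: [0.5264, 0.1092, 0.3368]
ee_rot: [1.865, 2.528, 0.0]
contact_force: [-0.1, -0.5, -0.7]
grip_width: 0.0511
```

```bash
python3 -c "
from h import *
plan(.5615,.0365,.335,65.5-82)
"
```

```text
t 5.5 pos [0.5264 0.1092 0.3368] psi 17.16 tilt [ 2.e-04  1.e-04 -1.e+00] j [ 0.14  0.34  1.64  0.    1.17 -0.16]
UNITS [-1.596  0.242  0.036] turn 33.66
```

```bash
python3 -c "
from h import *
plan(.55,-.01,.345,-16.5)
"
```

```text
t 5.5 pos [0.5264 0.1092 0.3368] psi 17.16 tilt [ 2.e-04  1.e-04 -1.e+00] j [ 0.14  0.34  1.64  0.    1.17 -0.16]
UNITS [-2.416 -0.252 -0.164] turn 33.66
```

Emit:
arm_command --pt "1 -0.7 -0.1 -0.16 8" --pt "1 -1.5 -0.2 -0.16 16" --pt "1 -2.2 -0.25 -0.16 24" --pt "1 -2.42 -0.25 -0.16 32" --pt "1 -2.42 -0.25 -0.16 33.7" --pt "1 -2.42 -0.25 -0.16 33.7"

```text
time: 6.1
tool_pos: [0.5502, -0.008, 0.3444]
ee_rot: [-2.51, -1.889, 0.001]
contact_force: [-0.2, 0.4, -1.5]
grip_width: 0.0517
```

```bash
python3 -c "
from h import *
c=snap('wrist','w6')
plan(.5615,.0365,.335,-16.5)
"
```

```text
t 6.15 pos [ 0.5501 -0.0076  0.3445] psi -15.99 tilt [-5.e-04  2.e-04 -1.e+00] j [-0.08  0.36  1.59  0.    1.19  0.2 ]
UNITS [ 0.91  -0.024  0.189] turn 0.51
```

View pics/w6.png

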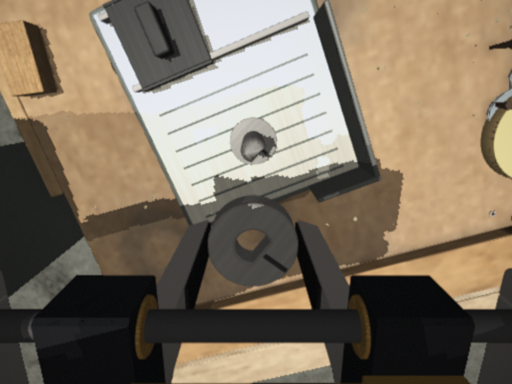

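```bash
python3 -c "
from h import *
crop('w6',205,100,305,185,8,'w6c');crop('w6',205,190,305,290,7,'w6d')
"
```

```text
(no output)
```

View pics/w6c.png

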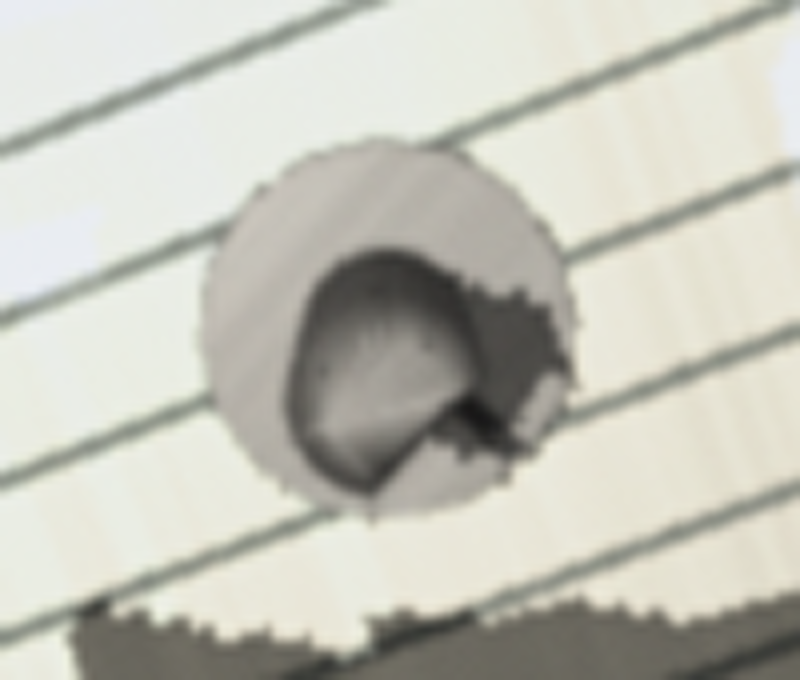

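View pics/w6d.png

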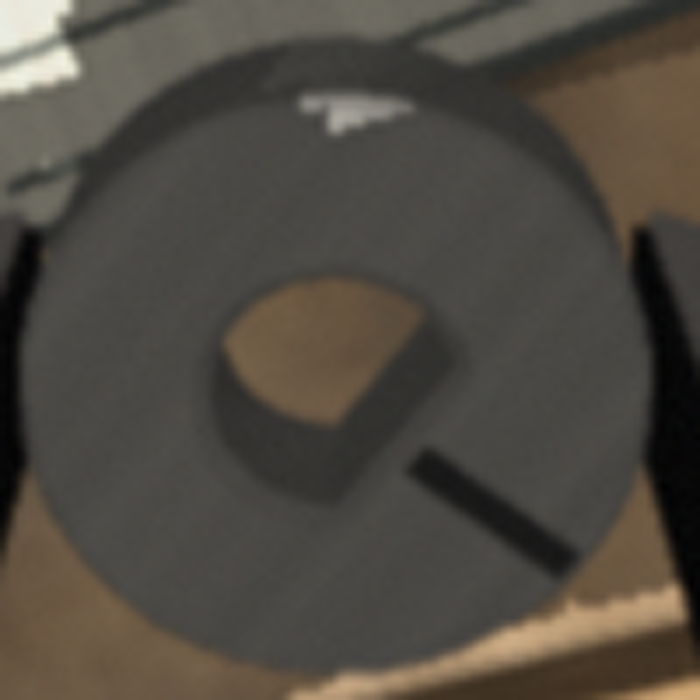

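```bash
cat >> h.py <<'E'
def circ(c,L,Rr,T,B,r,z):
    """centre of horizontal circle from pixel extents"""
    from scipy.optimize import least_squares
    g=px2w(c,(L+Rr)/2,(T+B)/2,z)
    th=np.linspace(0,2*np.pi,360)
    def res(p):
        P=np.array([w2px(c,[p[0]+r*np.cos(t),p[1]+r*np.sin(t),z]) for t in th])
        return np.array([P[:,0].min()-L,P[:,0].max()-Rr,P[:,1].min()-T,P[:,1].max()-B])
    s=least_squares(res,g[:2],diff_step=1e-4)
    return s.x,s.fun.round(2)
E
python3 - <<'E'
from h import *
def ex(u0,v0,k,L,R,T,B):
    f=lambda a,o:o+(a+.5)/k-.5
    return f(L,u0),f(R,u0),f(T,v0),f(B,v0)
c6=load('w6'); s,r=circ(c6,*ex(205,100,8,203,576,137,520),.02,.059); print('shaft w6',s,r)
tcp=c6['state']['tool_pos'];R=Ro.from_rotvec(c6['state']['ee_rot']).as_matrix()
col,r=circ(c6,*ex(205,190,7,22,652,93,672),.026,tcp[2]-.184); print('collar',col,r,'tool off',(R.T@np.r_[col-tcp[:2],0])*1e3)
c3=load('w3');u,v=w2px(c3,[.56,.036,.085]).astype(int)
print('shaft w3',circ(c3,*ex(u-50,max(v-42,0),8,200,610,178,622),.02,.059))
print('shaft w2',circ(load('w2'),*ex(205,165,8,158,487,158,470),.02,.059))
f=lambda x,y,u0,v0,k,z: px2w(c6,u0+(x+.5)/k-.5,v0+(y+.5)/k-.5,z)
ang=lambda p,q:np.degrees(np.arctan2(*(q-p)[[1,0]]))
a=f(455,405,205,100,8,.059);b=f(515,447,205,100,8,.059);print('shaft ang',ang(a,b),ang(np.r_[s,.059],b))
z=tcp[2]-.184
a=f(415,460,205,190,7,z);b=f(570,567,205,190,7,z);print('col ang',ang(a,b),ang(np.r_[col,z],b))
d=s-col; print('move tool',(R.T@np.r_[d,0]/.05).round(3))
print('psi',np.degrees(np.arctan2(R[1,1],R[0,1])))
E
```

```text
shaft w6 [0.56206578 0.0360714 ] [-0.57  0.57 -0.02  0.05]
collar [ 0.54872592 -0.00859613] [-0.71  0.71 -0.33  0.46] tool off [-1.01433916e+00 -1.21219314e+00  7.38571315e-04]
shaft w3 (array([0.56198633, 0.03604946]), array([-0.58,  0.58, -0.44,  0.5 ]))
shaft w2 (array([0.56094567, 0.03662462]), array([-0.77,  0.77, -0.7 ,  0.79]))
shaft ang -51.04259135126048 -58.31828717565142
col ang -53.216190369657625 -55.11344165655312
move tool [0.932 0.009 0.   ]
psi -16.08133411560921
```

Emit:
arm_command --pt "1 0.5 0.01 0 1" --pt "1 0.93 0.01 0.2 2.5" --pt "1 0.93 0.01 0.5 2.5" --pt "1 0.93 0.01 0.58 2.5" --pt "1 0.93 0.01 0.58 2.5"

```text
time: 6.65
tool_pos: [0.5635, 0.0367, 0.3153]
ee_rot: [-2.55, -1.834, 0.002]
contact_force: [-0.4, 0.5, -1.1]
grip_width: 0.0512
```

```bash
python3 -c "
from h import *
c=snap('wrist','w7')
plan(.5615,.0365,.335,-16.5)
crop('w7',205,190,305,290,7,'w7d')
"
```

```text
t 6.7 pos [0.5637 0.0364 0.3159] psi -18.61 tilt [-1.e-04 -0.e+00 -1.e+00] j [-0.    0.42  1.58 -0.    1.15  0.32]
UNITS [-0.013 -0.042 -0.381] turn -2.11
```

View pics/w7d.png

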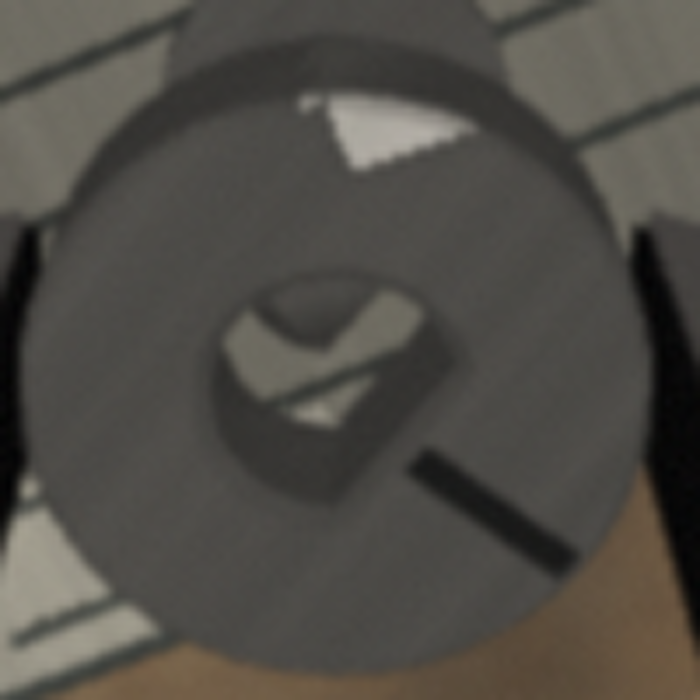

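```bash
python3 - <<'E'
from h import *
c=load('w7'); R=Ro.from_rotvec(c['state']['ee_rot']).as_matrix(); tcp=c['state']['tool_pos']
im=cv2.imread('pics/w7d.png')
def D(r,fl,ang,n=100):
    t=np.linspace(0,2*np.pi,n); x=np.minimum(r*np.cos(t),fl); y=r*np.sin(t); a=np.radians(ang)
    return np.c_[x*np.cos(a)-y*np.sin(a),x*np.sin(a)+y*np.cos(a)]
def dr(P,col):
    q=np.array([( (p-[205,190]+.5)*7-.5) for p in P]).astype(np.int32); cv2.polylines(im,[q],True,col,1)
def at(xy,z,shape): return [w2px(c,[xy[0]+a,xy[1]+b,z]) for a,b in shape]
k=7
col,r=circ(c,205+22/k,205+652/k,190+93/k,190+672/k,.026,tcp[2]-.184); print(col,r,(R.T@np.r_[col-tcp[:2],0]))
zb=tcp[2]-.202
dr(at(col,zb+.018,D(.0102,.0062,-57)),(0,255,0)); dr(at(col,zb,D(.0102,.0062,-57)),(0,255,255)); dr(at(col,zb+.018,D(.026,1,0)),(0,255,0))
s=np.array([.562,.0361])
dr(at(s,.109,D(.006,.005,-57)),(0,0,255)); dr(at(s,.104,D(.009,.005,-57)),(0,0,255)); dr(at(s,.059,D(.02,1,0)),(255,0,0))
cv2.imwrite('pics/w7e.png',im)
E
```

```text
[0.56210051 0.03572012] [-0.69  0.69 -0.3   0.41] [-1.40770533e-03 -1.04876094e-03  1.80489594e-06]
```

View pics/w7e.png

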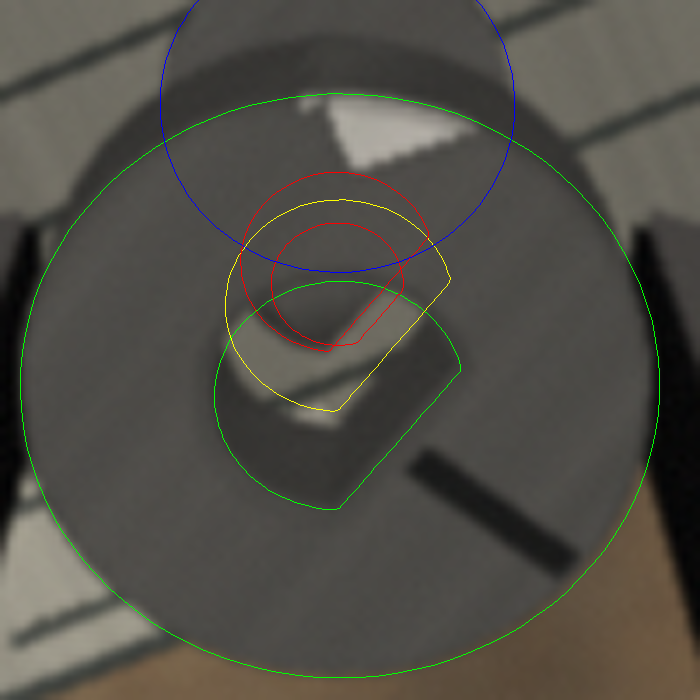

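Emit:
arm_command --pt "1 0 0 0.08 0" --pt "1 0 0 0.16 0" --pt "1 0 0 0.24 0" --pt "1 0 0 0.32 0"

```text
time: 7.1
tool_pos: [0.5638, 0.0361, 0.2994]
ee_rot: [-2.553, -1.831, -0.0]
contact_force: [-0.2, 0.2, -0.8]
grip_width: 0.0512
```

Emit:
arm_command --pt "1 0 0 0.1 0" --pt "1 0 0 0.2 0" --pt "1 0 0 0.3 0" --pt "1 0 0 0.4 0" --pt "1 0 0 0.5 0" --pt "1 0 0 0.6 0" --pt "1 0 0 0.68 0"

```text
time: 7.8
tool_pos: [0.5637, 0.0362, 0.2652]
ee_rot: [-2.553, -1.831, 0.0]
contact_force: [-0.1, 0.4, -1.5]
grip_width: 0.0513
```

Emit:
arm_command --pt "1 0 0 0.04 0" --pt "1 0 0 0.08 0" --pt "1 0 0 0.1 0" --pt "1 0 0 0.1 0"

```text
time: 8.2
tool_pos: [0.5638, 0.0362, 0.2608]
ee_rot: [2.553, 1.831, 0.0]
contact_force: [-0.0, -0.7, -1.1]
grip_width: 0.0517
```

Emit:
arm_command --pt "-0.4 0 0 0.1 0" --pt "-0.4 0 0 0.1 0" --pt "-0.5 0 0 0.1 0" --pt "-0.5 0 0 0.1 0" --pt "-0.5 0 0 -0.5 0" --pt "-0.6 0 0 -1.2 0" --pt "-1 -0.5 0 -1.9 0" --pt "-1 -1 0 -1.9 0"

```text
time: 9.0
tool_pos: [0.5479, -0.0114, 0.3604]
ee_rot: [2.548, 1.83, 0.009]
contact_force: [-0.2, -0.1, 0.2]
grip_width: 0.0879
```

```bash
python3 -c "
from h import *
c=snap('wrist','w8');c=snap('scene','s8')
plan(.565,.322,.32,65)
crop('s8',220,200,340,290,6,'s8c')
"
```

```text
t 9.1 pos [ 0.5472 -0.013   0.3568] psi -18.82 tilt [ 1.9e-03 -5.0e-04 -1.0e+00] j [-0.09  0.34  1.59 -0.    1.22  0.24]
UNITS [ 6.456 -1.826  0.733] turn -83.82
```

View pics/w8.png

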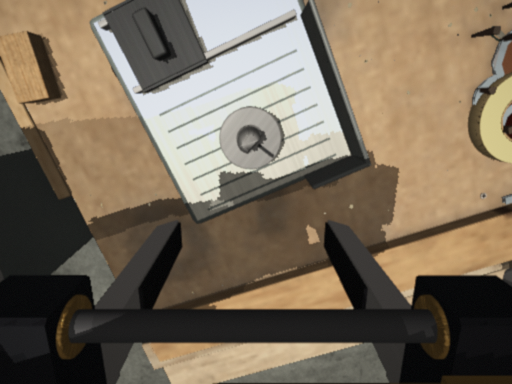

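View pics/s8c.png

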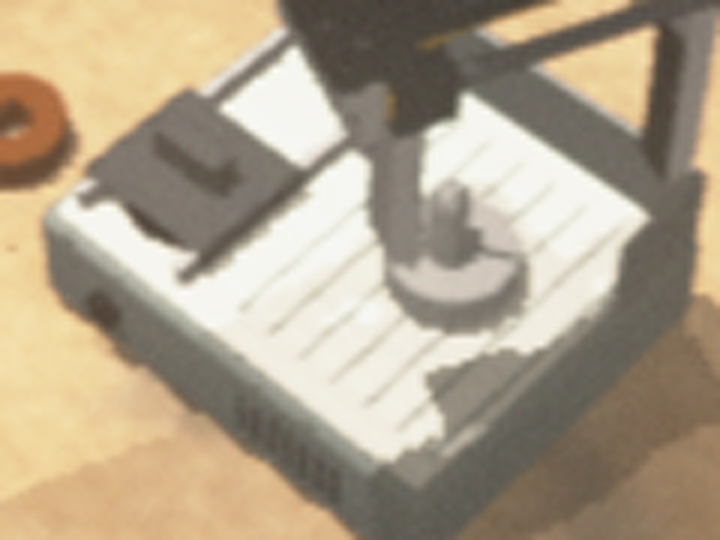

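Emit:
arm_command --pt "-1 0.8 -0.23 0 -8.5" --pt "-1 1.6 -0.45 0 -17" --pt "-1 2.4 -0.7 0 -25.5" --pt "-1 3.3 -0.9 0 -34" --pt "-1 4.2 -1.2 0 -42.5" --pt "-1 5.1 -1.45 0.3 -51" --pt "-1 5.9 -1.65 0.5 -59.5" --pt "-1 6.4 -1.83 0.7 -68"

```text
time: 9.9
tool_pos: [0.5631, 0.3246, 0.3192]
ee_rot: [-1.081, -2.949, 0.001]
contact_force: [0.6, -0.9, -0.9]
grip_width: 0.0939
```

Emit:
arm_command --pt "-1 0 0 0 -8.5" --pt "-1 0 0 0 -16" --pt "-1 0 0 0 -16"

```text
time: 10.2
tool_pos: [0.5634, 0.322, 0.3198]
ee_rot: [-0.668, -3.069, 0.001]
contact_force: [0.2, -0.7, 0.6]
grip_width: 0.0942
```

```bash
python3 -c "
from h import *
c=snap('wrist','w9')
plan(.565,.322,.32,65)
print(w2px(c,[.565,.322,.026]))
"
```

```text
t 10.25 pos [0.5635 0.3218 0.3201] psi 65.15 tilt [-7.e-04 -3.e-04 -1.e+00] j [ 0.46  0.59  1.3   0.    1.25 -0.67]
UNITS [-0.025  0.017  0.002] turn 0.15
[254.37767727 194.26026645]
```

View pics/w9.png

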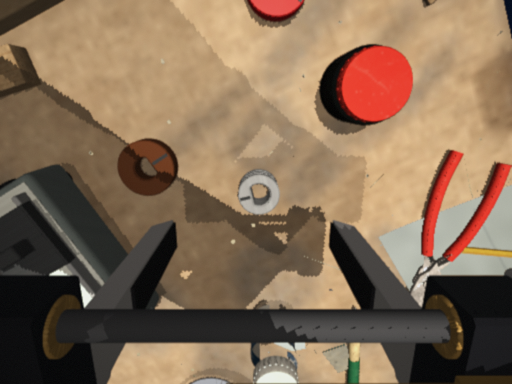

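```bash
python3 -c "
from h import *
crop('w9',225,160,295,225,10,'w9c')
"
```

```text
(no output)
```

View pics/w9c.png

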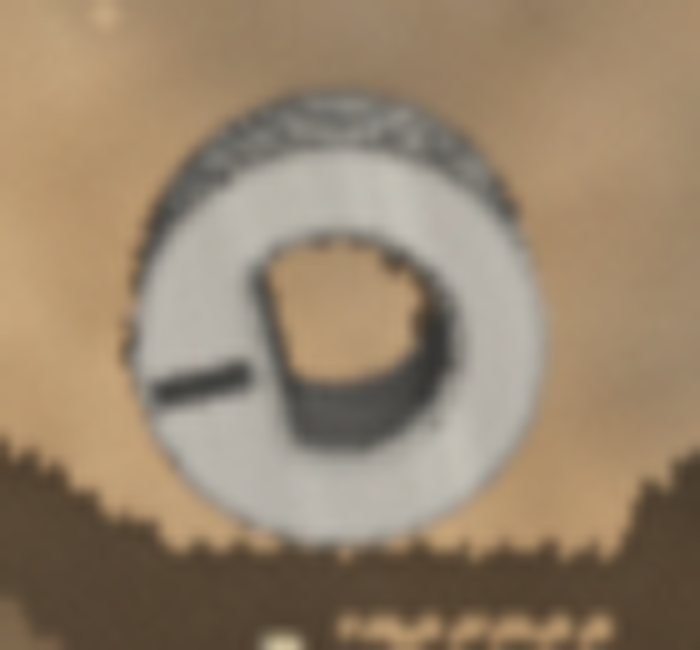

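```bash
python3 -c "
from h import *
c=load('w9');k=10
g=lambda x,y:(225+(x+.5)/k-.5,160+(y+.5)/k-.5)
L,T=g(138,150);R_,B=g(547,547)
h,r=circ(c,L,R_,T,B,.019,.026);print(h,r)
a=px2w(c,*g(245,374),.026);b=px2w(c,*g(157,395),.026)
print(np.degrees(np.arctan2(*(b-a)[[1,0]])),np.degrees(np.arctan2(*(b[:2]-h)[[1,0]])))
plan(h[0],h[1],.203,65)
"
```

```text
[0.56711131 0.32543724] [-0.52  0.52 -0.22  0.25]
-100.52126065684347 -101.00088652450987
t 10.25 pos [0.5635 0.3218 0.3201] psi 65.15 tilt [-7.e-04 -3.e-04 -1.e+00] j [ 0.46  0.59  1.3   0.    1.25 -0.67]
UNITS [-0.035  0.098  2.341] turn 0.15
```

Emit:
arm_command --pt "-1 -0.03 0.1 0.6 0" --pt "-1 -0.03 0.1 1.2 0" --pt "-1 -0.03 0.1 1.8 0" --pt "-1 -0.03 0.1 2.2 0" --pt "-1 -0.03 0.1 2.34 0" --pt "-1 -0.03 0.1 2.34 0" --pt "1 -0.03 0.1 2.34 0" --pt "1 -0.03 0.1 2.34 0"

```text
time: 11.05
tool_pos: [0.5674, 0.3253, 0.2051]
ee_rot: [0.673, 3.067, 0.002]
contact_force: [0.2, -0.6, -0.6]
grip_width: 0.0813
```

Emit:
arm_command --pt "1 0 0 0 0" --pt "1 0 0 0 0" --pt "1 0 0 0 0" --pt "1 0 0 0 0" --pt "1 0 0 0 0" --pt "1 0 0 0 0"

```text
time: 11.65
tool_pos: [0.5672, 0.3252, 0.2036]
ee_rot: [-0.672, -3.069, -0.0]
contact_force: [0.6, 0.3, 0.0]
grip_width: 0.0373
```

```bash
python3 -c "
from h import *
c=snap('wrist','w10')
plan(.625,.053,.365,109)
"
```

```text
t 11.7 pos [0.5672 0.3252 0.2036] psi 65.29 tilt [ 0.  0. -1.] j [ 0.46  0.74  1.36  0.    1.05 -0.67]
UNITS [-3.326 -4.461 -3.227] turn -43.71
```

View pics/w10.png

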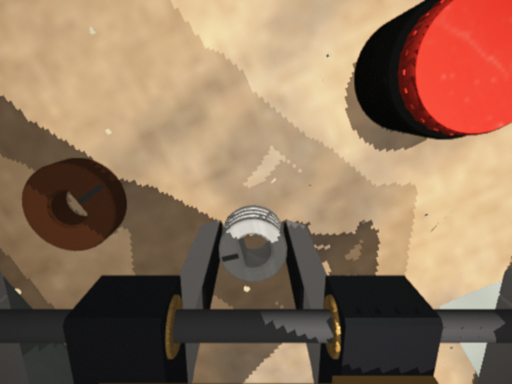

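```bash
python3 -c "
from h import *
plan(.609,.052,.345,109)
"
```

```text
t 11.7 pos [0.5672 0.3252 0.2036] psi 65.29 tilt [ 0.  0. -1.] j [ 0.46  0.74  1.36  0.    1.05 -0.67]
UNITS [-3.044 -4.613 -2.827] turn -43.71
```

Emit:
arm_command --pt "1 0 0 -0.6 0" --pt "1 0 0 -1.4 0" --pt "1 0 0 -2.2 0" --pt "1 -0.2 -0.6 -2.8 -8" --pt "1 -0.7 -1.4 -2.9 -16" --pt "1 -1.2 -2.2 -2.9 -24" --pt "1 -1.8 -3.0 -2.9 -32" --pt "1 -2.4 -3.7 -2.9 -40"

```text
time: 12.5
tool_pos: [0.5987, 0.1049, 0.3488]
ee_rot: [0.427, -3.112, 0.0]
contact_force: [0.4, 0.5, -1.5]
grip_width: 0.0375
```

```bash
python3 -c "
from h import *
plan(.609,.052,.345,109)
"
```

```text
t 12.5 pos [0.5987 0.1049 0.3488] psi 105.62 tilt [-1.e-04 -0.e+00 -1.e+00] j [ 0.11  0.48  1.41 -0.    1.25 -1.73]
UNITS [ 0.087 -1.075  0.076] turn -3.38
```

Emit:
arm_command --pt "1 0.04 -0.6 0 -2" --pt "1 0.08 -1.07 0 -3.4" --pt "1 0.08 -1.07 0 -3.4" --pt "1 0.08 -1.07 0 -3.4" --pt "1 0.08 -1.07 0 -3.4"

```text
time: 13.0
tool_pos: [0.6089, 0.0552, 0.3485]
ee_rot: [0.511, -3.1, -0.0]
contact_force: [-0.3, -0.1, -0.9]
grip_width: 0.0375
```

```bash
python3 -c "
from h import *
c=snap('wrist','w11')
plan(.609,.052,.345,109)
crop('w11',205,110,295,190,8,'w11c')
crop('w11',205,195,295,285,8,'w11d')
"
```

```text
t 13.05 pos [0.6089 0.0553 0.3486] psi 108.74 tilt [-2.e-04  1.e-04 -1.e+00] j [ 0.03  0.48  1.4   0.    1.26 -1.87]
UNITS [ 0.02  -0.064  0.072] turn -0.26
```

View pics/w11.png

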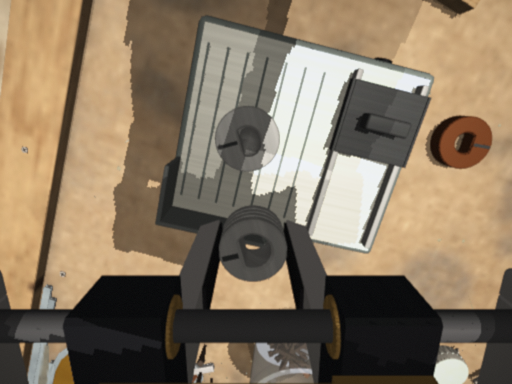

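View pics/w11c.png

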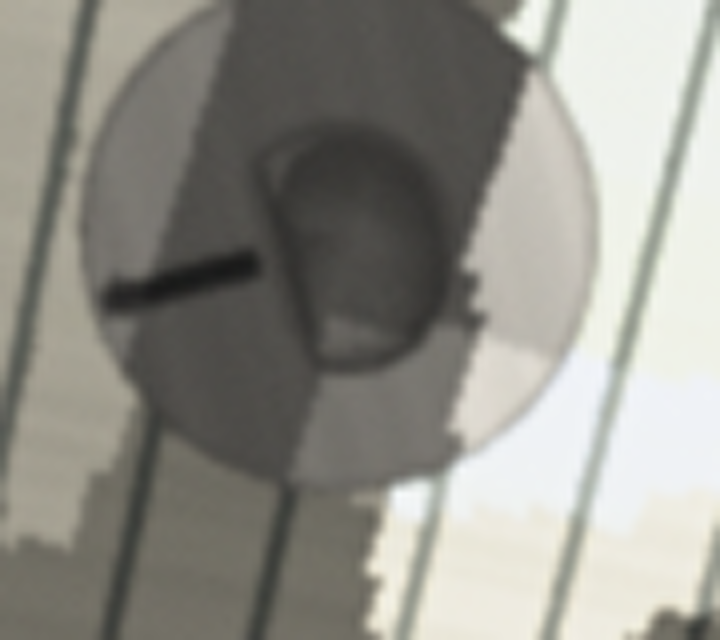

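View pics/w11d.png

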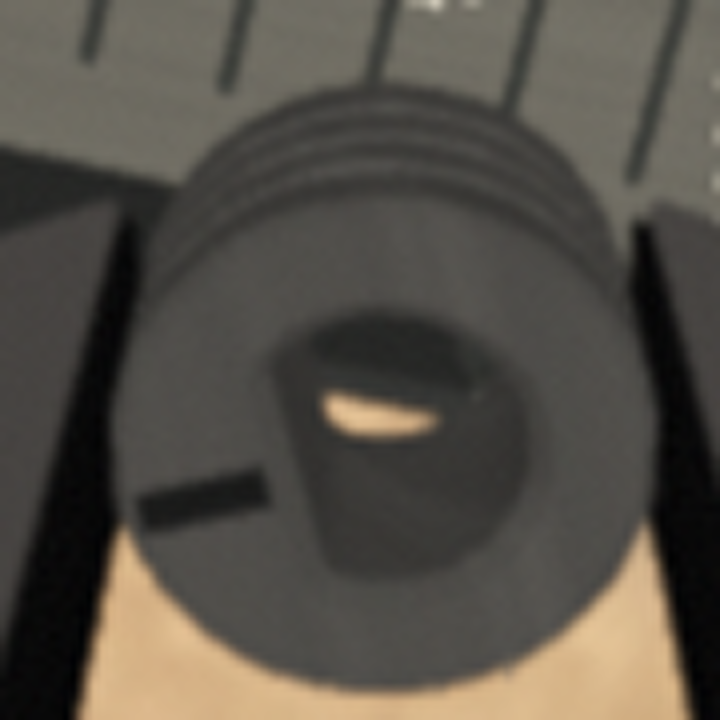

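```bash
python3 - <<'E'
from h import *
c=load('w11'); R=Ro.from_rotvec(c['state']['ee_rot']).as_matrix(); tcp=c['state']['tool_pos']
k=8
g=lambda x,y,v0:(205+(x+.5)/k-.5,v0+(y+.5)/k-.5)
zt=tcp[2]-.2036+.026
L,T=g(110,190,195);R_,B=g(658,690,195)
h,r=circ(c,L,R_,T,B,.019,zt);print('head',h,r,'tooloff mm',(R.T@np.r_[h-tcp[:2],0]*1e3).round(2))
ang=lambda p,q:np.degrees(np.arctan2(*(q-p)[[1,0]]))
a=px2w(c,*g(268,488,195),zt);b=px2w(c,*g(140,513,195),zt);print('head ang',ang(a,b),ang(np.r_[h,0],b))
a=px2w(c,*g(257,262,110),.077);b=px2w(c,*g(105,300,110),.077);print('col ang',ang(a,b))
L,T=g(80,-20,110);R_,B=g(600,490,110)
co,r=circ(c,L,R_,T,B,.026,.077);print('collar',co,r,ang(np.r_[co,0],b))
# overlay
im=cv2.imread('pics/w11c.png')
def D(r,fl,an,n=100):
    t=np.linspace(0,2*np.pi,n); x=np.minimum(r*np.cos(t),fl); y=r*np.sin(t); a=np.radians(an)
    return np.c_[x*np.cos(a)-y*np.sin(a),x*np.sin(a)+y*np.cos(a)]
def dr(xy,z,sh,col):
    q=np.array([((w2px(c,[xy[0]+p,xy[1]+q,z])-[205,110]+.5)*k-.5) for p,q in sh]).astype(np.int32); cv2.polylines(im,[q],True,col,1)
dr(co,.077,D(.026,1,0),(0,255,0));dr(co,.077,D(.0102,.0062,-57),(0,255,0))
s=[.562,.0361]
dr(s,.077,D(.009,.005,-57),(0,0,255));dr(s,.104,D(.009,.005,-57),(0,0,255));dr(s,.109,D(.006,.005,-57),(255,0,255))
cv2.imwrite('pics/w11e.png',im)
d=np.array(s)-h;print('move',(R.T@np.r_[d,0]/.05).round(3)); d=np.array(co)-h;print('move to collar',(R.T@np.r_[d,0]/.05).round(3))
E
```

```text
head [0.60765661 0.0550893 ] [-0.37  0.37 -0.22  0.27] tooloff mm [1.26 0.29 0.  ]
head ang -59.124249405684566 -54.880173588215825
col ang -57.32722709480371
collar [0.56262768 0.03519494] [-0.3   0.3  -1.02  1.16] -57.731568912397975
move [ 0.987 -0.067  0.   ]
move to collar [ 0.981 -0.088  0.   ]
```

View pics/w11e.png

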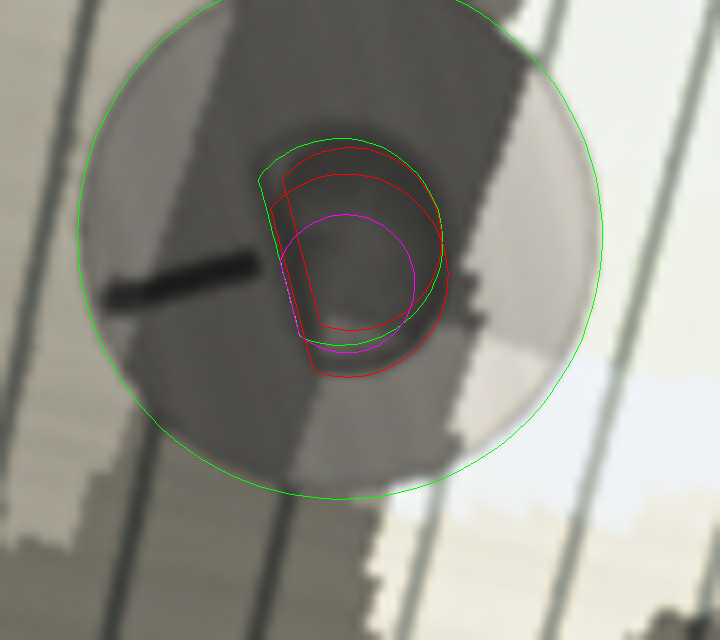

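Emit:
arm_command --pt "1 0.4 -0.04 0 0" --pt "1 0.8 -0.07 0 0" --pt "1 0.985 -0.07 0.2 0" --pt "1 0.985 -0.07 0.5 0" --pt "1 0.985 -0.07 0.62 0" --pt "1 0.985 -0.07 0.62 0"

```text
time: 13.65
tool_pos: [0.5635, 0.0358, 0.317]
ee_rot: [0.511, -3.098, -0.0]
contact_force: [0.5, -0.3, -2.3]
grip_width: 0.0374
```

```bash
python3 - <<'E'
from h import *
c=snap('wrist','w12'); R=Ro.from_rotvec(c['state']['ee_rot']).as_matrix(); tcp=c['state']['tool_pos']
crop('w12',205,195,295,285,8,'w12d'); plan(.6,.0,.3)
k=8
g=lambda x,y,v0:(205+(x+.5)/k-.5,v0+(y+.5)/k-.5)
zt=tcp[2]-.2036+.026
L,T=g(110,190,195);R_,B=g(658,690,195)
h,r=circ(c,L,R_,T,B,.019,zt);print('head',h,r)
im=cv2.imread('pics/w12d.png')
def D(r,fl,an,n=100):
    t=np.linspace(0,2*np.pi,n); x=np.minimum(r*np.cos(t),fl); y=r*np.sin(t); a=np.radians(an)
    return np.c_[x*np.cos(a)-y*np.sin(a),x*np.sin(a)+y*np.cos(a)]
def dr(xy,z,sh,col):
    q=np.array([((w2px(c,[xy[0]+p,xy[1]+q,z])-[205,195]+.5)*k-.5) for p,q in sh]).astype(np.int32); cv2.polylines(im,[q],True,col,1)
dr(h,zt,D(.0102,.0062,-57),(0,255,0));dr(h,zt-.026,D(.0102,.0062,-57),(0,255,255))
s=[.562,.0361]
dr(s,.104,D(.009,.005,-57),(0,0,255));dr(s,.109,D(.006,.005,-57),(255,0,255))
cv2.imwrite('pics/w12e.png',im)
E
```

```text
t 13.7 pos [0.5637 0.0357 0.3177] psi 108.73 tilt [-3.e-04  0.e+00 -1.e+00] j [-0.    0.42  1.57  0.    1.15 -1.9 ]
UNITS [-0.459 -0.909  0.354] turn 0
head [0.56202296 0.03564935] [-0.37  0.37 -0.23  0.29]
```

View pics/w12d.png

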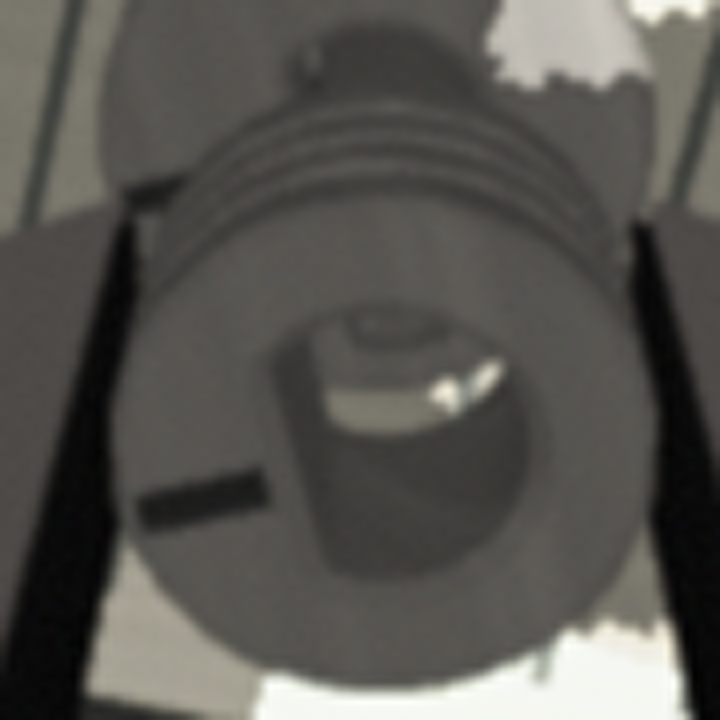

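View pics/w12e.png

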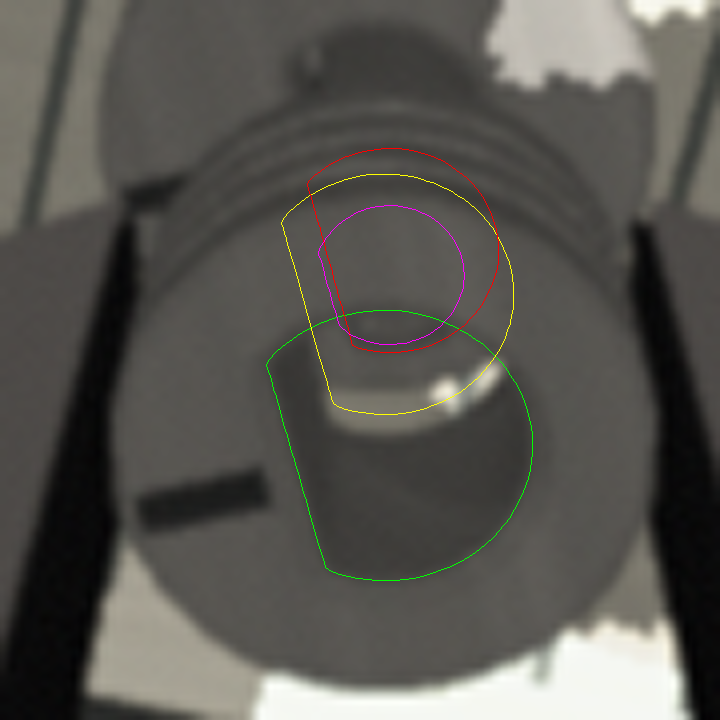

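Emit:
arm_command --pt "1 0 0 0.08 0" --pt "1 0 0 0.16 0" --pt "1 0 0 0.24 0" --pt "1 0 0 0.32 0"

```text
time: 14.1
tool_pos: [0.5635, 0.0353, 0.3014]
ee_rot: [0.51, -3.099, -0.001]
contact_force: [-3.1, 1.7, 0.5]
grip_width: 0.0375
```

Emit:
arm_command --pt "1 0.008 0.008 0.04 0" --pt "1 0.01 0.01 0.1 0" --pt "1 0.01 0.01 0.18 0" --pt "1 0.01 0.01 0.26 0" --pt "1 0.01 0.01 0.32 0"

```text
time: 14.6
tool_pos: [0.5629, 0.0355, 0.2852]
ee_rot: [0.51, -3.1, -0.0]
contact_force: [-0.2, 0.7, -0.8]
grip_width: 0.0378
```

Emit:
arm_command --pt "1 0 0 0.04 0" --pt "1 0 0 0.08 0" --pt "1 0 0 0.1 0" --pt "1 0 0 0.1 0"

```text
time: 15.0
tool_pos: [0.563, 0.0355, 0.2807]
ee_rot: [-0.51, 3.1, -0.0]
contact_force: [-0.8, 1.3, -2.6]
grip_width: 0.0372
```

Emit:
arm_command --pt "-0.2 0 0 0.1 0" --pt "-0.2 0 0 0.1 0" --pt "-0.2 0 0 0.1 0" --pt "-0.2 0 0 0.0 0" --pt "-0.2 0 0 -0.6 0" --pt "-0.2 0 0 -1.4 0" --pt "-0.2 0 0 -1.8 4" --pt "-0.2 0 0.6 -1.8 12"

```text
time: 15.8
tool_pos: [0.5539, 0.0624, 0.374]
ee_rot: [-0.174, 3.131, -0.001]
contact_force: [0.3, 1.0, -1.0]
grip_width: 0.0561
```

```bash
python3 -c "
from h import *
c=snap('wrist','w13')
plan(.513,.105,.36,5.3)
"
```

```text
t 15.85 pos [0.5523 0.0667 0.3723] psi 95.64 tilt [ 0.0023  0.001  -1.    ] j [ 0.05  0.34  1.54  0.    1.25 -1.62]
UNITS [0.707 0.839 0.245] turn -89.66
```

View pics/w13.png

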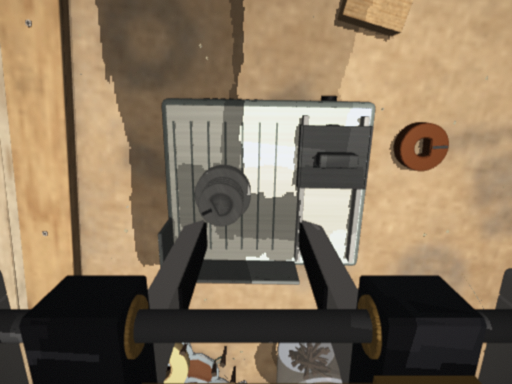

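```bash
python3 -c "
from h import *
crop('w13',290,95,385,200,7,'w13c');crop('w13',185,155,265,235,8,'w13d')
"
```

```text
(no output)
```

View pics/w13c.png

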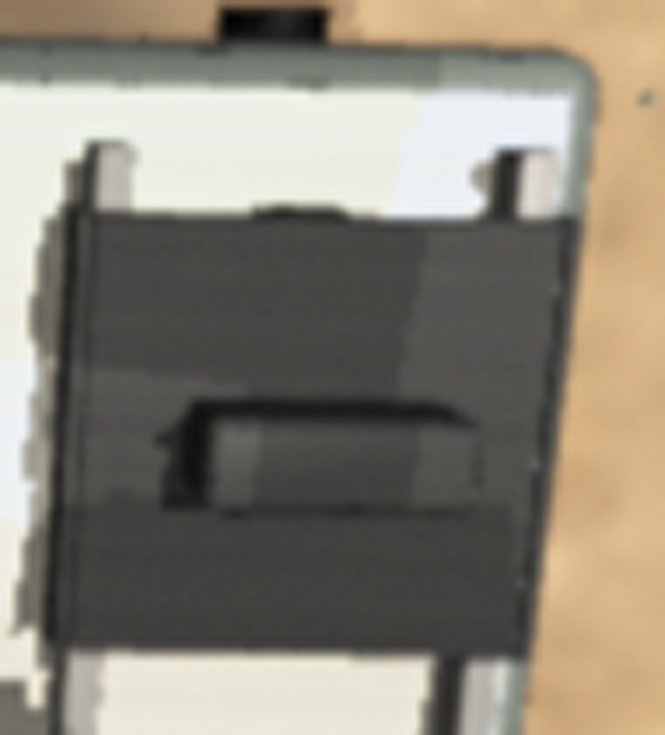

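View pics/w13d.png

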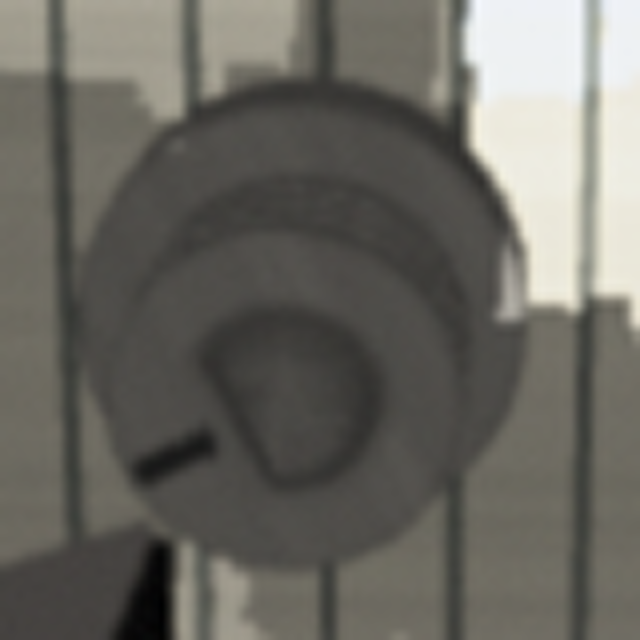

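```bash
python3 - <<'E'
from h import *
c=load('w13')
g=lambda x,y,k,u0,v0:(u0+(x+.5)/k-.5,v0+(y+.5)/k-.5)
L,T=g(115,228,8,185,155);R_,B=g(468,570,8,185,155)
for z in (.103,.108): print('head',z,circ(c,L,R_,T,B,.019,z))
a=px2w(c,*g(212,450,8,185,155),.103);b=px2w(c,*g(140,474,8,185,155),.103);print(np.degrees(np.arctan2(*(b-a)[[1,0]])))
tab=px2w(c,*g(343,467,7,290,95),.0875);print('tab',tab)
# plate corners
for p in [(85,212),(575,218),(525,657),(45,648)]: print('plate',px2w(c,*g(*p,7,290,95),.071))
# grooves lines and rails for yaw
f=w2px
p=px2w(c,*g(95,145,7,290,95),.067); q=px2w(c,*g(132,212,7,290,95),.067)
print(px2w(c,173,103,.055),px2w(c,368,105,.055))
E
```

```text
head 0.103 (array([0.56217385, 0.03644453]), array([-0.61,  0.61, -0.08,  0.11]))
head 0.108 (array([0.56044663, 0.03678941]), array([-1.07,  1.07, -0.48,  0.57]))
-64.35808253147904
tab [0.51722096 0.132031   0.0875    ]
plate [0.49147103 0.09864266 0.071     ]
plate [0.4853797  0.15996364 0.071     ]
plate [0.54250174 0.16569921 0.071     ]
plate [0.54836003 0.1021139  0.071     ]
[ 0.48610189 -0.01854852  0.055     ] [0.46813843 0.1586182  0.055     ]
```

```bash
python3 -c "
from h import *
plan(.517,.132,.325,6.2)
"
```

```text
t 15.85 pos [0.5523 0.0667 0.3723] psi 95.64 tilt [ 0.0023  0.001  -1.    ] j [ 0.05  0.34  1.54  0.    1.25 -1.62]
UNITS [0.576 1.368 0.946] turn 89.44
```

Emit:
arm_command --pt "0.1 0.1 0.2 0 8.5" --pt "0.1 0.2 0.4 0 17" --pt "0.1 0.3 0.6 0 25.5" --pt "0.1 0.4 0.8 0.2 34" --pt "0.1 0.5 1.0 0.4 42.5" --pt "0.1 0.58 1.2 0.6 51" --pt "0.1 0.58 1.37 0.8 59.5" --pt "0.1 0.58 1.37 0.9 68"

```text
time: 16.65
tool_pos: [0.5162, 0.1294, 0.3248]
ee_rot: [-1.607, -2.698, 0.001]
contact_force: [-0.4, -0.8, -0.3]
grip_width: 0.0424
```

Emit:
arm_command --pt "0.1 0 0 0 8.5" --pt "0.1 0 0 0 17" --pt "0.1 0 0 0 22" --pt "0.1 0 0 0 22"

```text
time: 17.05
tool_pos: [0.5165, 0.1286, 0.3256]
ee_rot: [-2.089, -2.346, 0.0]
contact_force: [-0.1, 0.1, 0.8]
grip_width: 0.0425
```

```bash
python3 -c "
from h import *
c=snap('wrist','w14')
plan(.517,.132,.2735,5.6)
"
```

```text
t 17.1 pos [0.5165 0.1286 0.3256] psi 6.84 tilt [-2.e-04 -0.e+00 -1.e+00] j [0.18 0.34 1.66 0.   1.14 0.06]
UNITS [0.066 0.018 1.042] turn 1.24
```

View pics/w14.png

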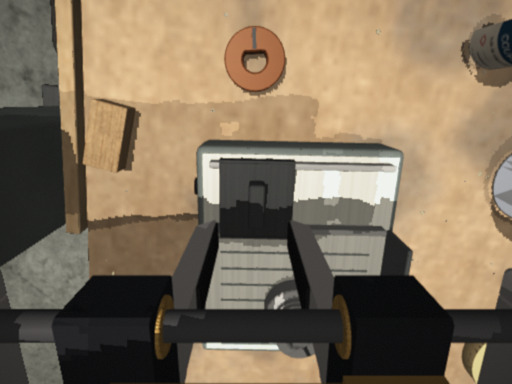

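Emit:
arm_command --pt "0.1 0.06 0.02 0.4 1.2" --pt "0.1 0.06 0.02 0.8 1.2" --pt "0.1 0.06 0.02 1.02 1.2" --pt "0.1 0.06 0.02 1.02 1.2" --pt "1 0.06 0.02 1.02 1.2" --pt "1 0.06 0.02 1.02 1.2" --pt "1 0.06 0.02 1.02 1.2" --pt "1 0.06 0.02 1.02 1.2" --grip_force 15

```text
time: 17.9
tool_pos: [0.5172, 0.1317, 0.2752]
ee_rot: [2.112, 2.325, 0.001]
contact_force: [1.3, 0.1, 0.2]
grip_width: 0.0134
```

Emit:
arm_command --pt "1 0 0 0 0" --pt "1 0 0.2 0 0" --pt "1 0 0.5 0 0" --pt "1 0 0.8 0 0" --pt "1 0 1.1 0 0" --pt "1 0 1.3 0 0" --pt "1 0 1.3 0 0"

```text
time: 18.6
tool_pos: [0.583, 0.1379, 0.2751]
ee_rot: [2.112, 2.325, 0.001]
contact_force: [0.8, -0.0, 5.2]
grip_width: 0.0117
```

Emit:
arm_command --pt "0.4 0 0 0 0" --pt "0.4 0 0 0 0" --pt "0.4 0 0 -0.3 0" --pt "0.4 0 0 -0.8 0" --pt "0.4 0 -0.7 -0.8 0" --pt "0.4 0 -1.46 -0.8 0" --pt "0.4 0 -1.46 -0.8 0" --pt "0.4 0 -1.46 -0.8 0"

```text
time: 19.4
tool_pos: [0.5092, 0.131, 0.3161]
ee_rot: [2.112, 2.325, 0.002]
contact_force: [0.0, 0.4, 0.5]
grip_width: 0.0284
```

```bash
python3 -c "
from h import *
c=snap('wrist','w15')
plan(.5104,.1315,.27,5.6)
print(w2px(c,[.5104,.1315,.067]))
"
```

```text
t 19.45 pos [0.5098 0.131  0.3159] psi 5.49 tilt [ 2.e-03  4.e-04 -1.e+00] j [ 0.18  0.34  1.69 -0.    1.11  0.09]
UNITS [0.009 0.011 0.917] turn -0.11
[255.22081087 206.96248055]
```

View pics/w15.png

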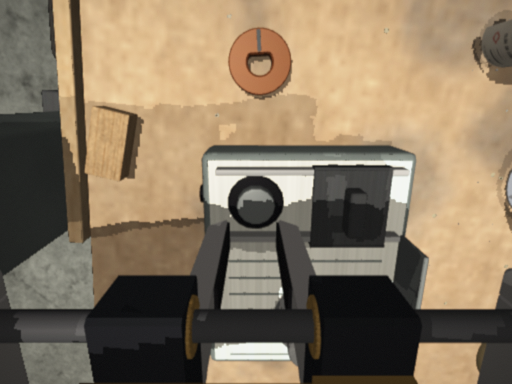

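Emit:
arm_command --pt "1 0.04 0.01 0.3 0" --pt "1 0.04 0.01 0.6 0" --pt "1 0.04 0.01 0.8 0" --pt "1 0.04 0.01 0.95 0" --pt "1 0.04 0.01 1.02 0" --pt "1 0.04 0.01 1.06 0"

```text
time: 20.05
tool_pos: [0.5098, 0.1329, 0.2619]
ee_rot: [2.112, 2.325, 0.0]
contact_force: [-2.4, -0.3, 3.9]
grip_width: 0.0002
```

Emit:
arm_command --pt "1 0 0 0.04 0" --pt "1 0 0 0.08 0" --pt "1 0 0 0.08 0"

```text
time: 20.35
tool_pos: [0.5097, 0.133, 0.26]
ee_rot: [2.112, 2.325, 0.002]
contact_force: [-11.3, -2.8, 26.5]
grip_width: 0.0005
```

Emit:
arm_command --pt "1 0 0 -0.1 0" --pt "1 0 0 -0.4 0" --pt "0.3 0 0.1 -1.0 0" --pt "0.3 -0.04 0.8 -1.0 0" --pt "0.3 -0.04 1.47 -1.0 0" --pt "0.3 -0.04 1.47 -1.0 0" --pt "0.3 -0.04 1.47 -1.0 0"

```text
time: 21.05
tool_pos: [0.5829, 0.1379, 0.3072]
ee_rot: [-2.112, -2.325, 0.001]
contact_force: [-0.6, 0.2, -1.6]
grip_width: 0.0326
```

```bash
python3 -c "
from h import *
c=snap('wrist','w16')
plan(.583,.138,.2745,5.6)
print(w2px(c,[.583,.138,.0875]))
"
```

```text
t 21.1 pos [0.5825 0.138  0.3074] psi 5.49 tilt [-7.e-04 -1.e-04 -1.e+00] j [0.17 0.5  1.48 0.   1.16 0.08]
UNITS [-0.001  0.011  0.657] turn -0.11
[254.88797357 221.61884143]
```

View pics/w16.png

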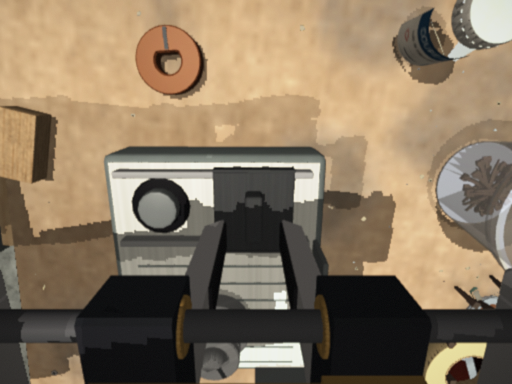

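Button is up again, grey disc at (159,208), and the tab sits between the open fingers at (255,210). Pinch and slide back.

Emit:
arm_command --pt "0.3 0 0.01 0.4 0" --pt "0.3 0 0.01 0.65 0" --pt "0.3 0 0.01 0.65 0" --pt "1 0 0.01 0.65 0" --pt "1 0 0.01 0.65 0" --pt "1 0 0.01 0.65 0" --pt "1 0 0.01 0.65 0"

```text
time: 21.8
tool_pos: [0.5834, 0.1381, 0.2758]
ee_rot: [2.112, 2.325, 0.001]
contact_force: [-1.1, -0.8, 3.2]
grip_width: 0.0117
```

Emit:
arm_command --pt "1 0 -0.25 0 0" --pt "1 0 -0.55 0 0" --pt "1 0 -0.85 0 0" --pt "1 0 -1.1 0 0" --pt "1 0 -1.3 0 0" --pt "1 0 -1.38 0 0" --pt "1 0 -1.42 0 0"

```text
time: 22.5
tool_pos: [0.5127, 0.1313, 0.2758]
ee_rot: [2.112, 2.325, 0.002]
contact_force: [1.6, 1.4, 6.2]
grip_width: 0.012
```

Emit:
arm_command --pt "1 0 -0.03 0 0" --pt "1 0 -0.06 0 0" --pt "1 0 -0.08 0 0" --pt "1 0 -0.08 0 0"

```text
time: 22.9
tool_pos: [0.5102, 0.131, 0.2759]
ee_rot: [2.11, 2.322, 0.01]
contact_force: [19.3, 4.5, -7.0]
grip_width: 0.0117
```

Emit:
arm_command --pt "1 0 0.015 0 0" --pt "0.3 0 0.015 0 0" --pt "0.3 0 0.015 0 0" --pt "0.3 0 0.015 0 0" --pt "0.3 0 0.015 -0.4 0" --pt "0.3 0 0.015 -1.2 0" --pt "0.3 0 0.015 -2.0 0" --pt "0.3 -1 0.015 -2.4 0"

```text
time: 23.7
tool_pos: [0.5136, 0.0871, 0.397]
ee_rot: [2.106, 2.329, 0.005]
contact_force: [1.5, 0.2, -0.6]
grip_width: 0.0329
```

Emit:
arm_command --pt "0.3 -0.8 0 -0.2 0" --pt "0.3 -1.6 0 -0.2 0" --pt "0.3 -1.6 0 -0.2 0"

```text
time: 24.0
tool_pos: [0.5216, 0.0016, 0.4038]
ee_rot: [2.117, 2.321, -0.001]
contact_force: [-0.8, 1.4, -0.5]
grip_width: 0.0328
```

```bash
python3 -c "
from h import *
c=snap('wrist','w17');snap('top','t17');snap('scene','s17')
plan(.583,.138,.2745,5.6)
crop('s17',140,140,350,300,3.6,'s17c')
"
```

```text
t 24.15 pos [0.5215 0.0054 0.4035] psi 5.47 tilt [-7.e-04  2.e-04 -1.e+00] j [-0.06  0.24  1.6   0.    1.3  -0.16]
UNITS [2.522 1.48  2.579] turn -0.13
```

View pics/w17.png

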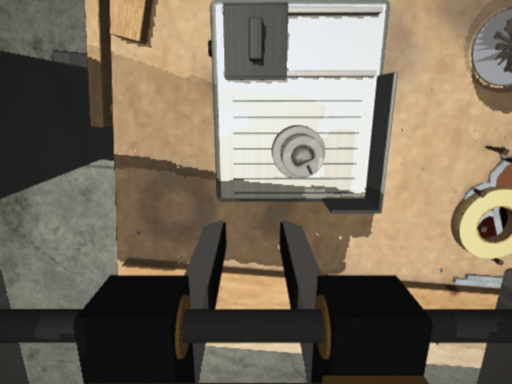

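View pics/s17c.png

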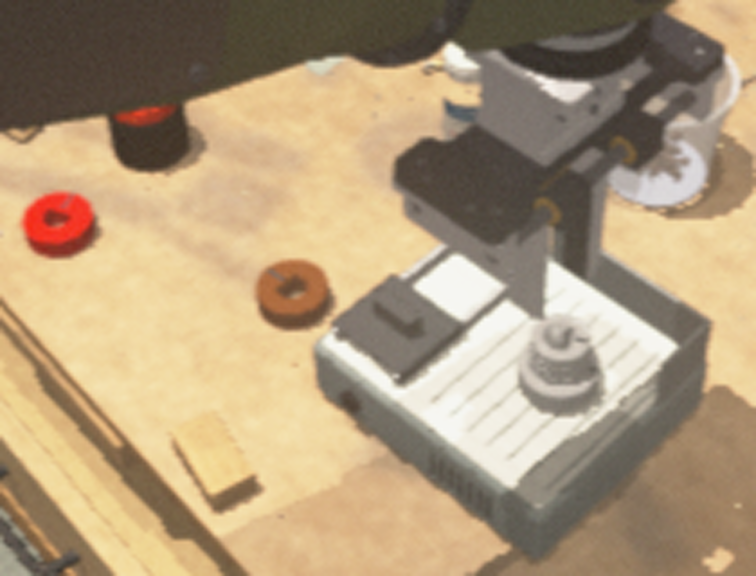

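```bash
python3 - <<'E'
from h import *
crop('w17',255,105,345,195,8,'w17c');crop('w17',205,0,300,95,7,'w17d')
c=load('w17'); print(px2w(c,256,39,.0875))
for p in [(223,3),(288,3),(288,79),(224,79)]: print(px2w(c,*p,.071))
E
```

```text
[0.51130524 0.13064732 0.0875    ]
[0.47947535 0.15968559 0.071     ]
[0.53655268 0.1649457  0.071     ]
[0.54431853 0.10201938 0.071     ]
[0.48460996 0.09651295 0.071     ]
```

View pics/w17c.png

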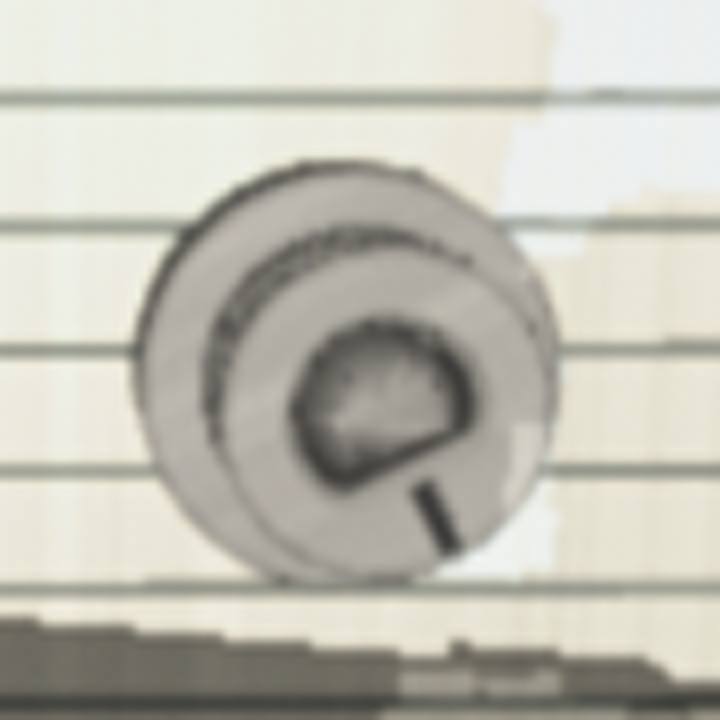

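View pics/w17d.png

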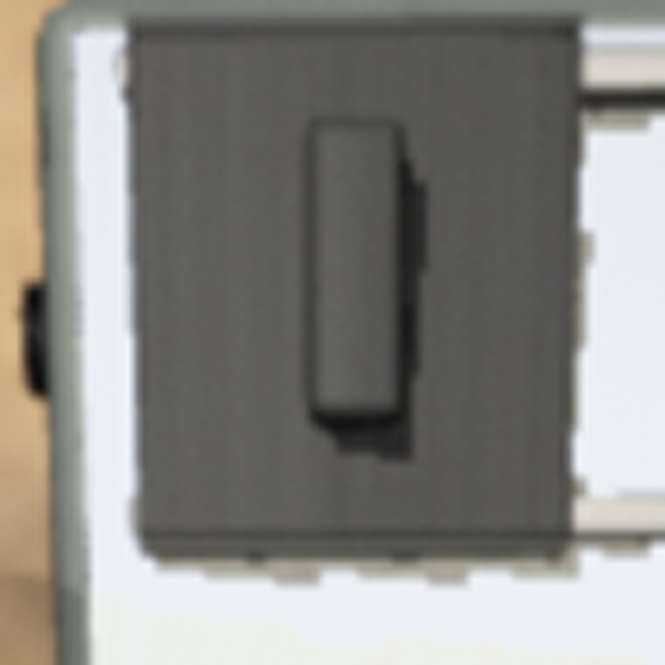

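```bash
python3 -c "
from h import *
c=load('w17');k=8
g=lambda x,y:(255+(x+.5)/k-.5,105+(y+.5)/k-.5)
L,T=g(224,243);R_,B=g(553,582)
for z in (.098,.103,.108,.113): print(z,circ(c,L,R_,T,B,.019,z))
s=arm.observe();print(s['contact_force'],s['grip_width']);print(arm.finish_job())
"
```

```text
0.098 (array([0.56357633, 0.03494868]), array([-0.25,  0.24,  0.59, -0.62]))
0.103 (array([0.56269486, 0.03572091]), array([-0.62,  0.61,  0.24, -0.23]))
0.108 (array([0.56181349, 0.03649226]), array([-1.  ,  1.  , -0.12,  0.17]))
0.113 (array([0.56093223, 0.03726269]), array([-1.4 ,  1.39, -0.49,  0.58]))
[-0.26974493  1.36961977  0.36954883] 0.03311568983375936
the job is handed in; nothing more can be done
None
```

I finished the job and handed it in at about 24 s of the 72 s allowed.

- **Collar:** I turned it to match the shaft flat, at about -57°, and lowered it onto the shoulder with almost no contact force.
- **Head:** I fitted it the same way on top of the collar. There was a brief sideways touch of about 3 N on the way down, which I eased off. The tool stopped within about 0.1 mm of the height I had worked out for home.
- **Button:** I slid the cover about 66 mm aside and pressed the button until it bottomed. It gave 26 N with no further travel, and the camera showed it back up once I let go.
- **Cover:** I slid it back until it hit its end stop at about 19 N, then let go of it.

**Last checks:**
- The cover sits fully over the button, with its tab within about 1 mm of the button's position.
- The head's size and position in the picture agree with its home height. That picture check can't settle the height more finely than about 5 mm.
- One view read the head's line at -64°, against about -57° in the others. That is within the 9° the bore allows, and the head was already on the shaft.
- The block and the brown and red look-alikes appear undisturbed in the last picture. I did not measure the bystanders against their starting positions, and the arm partly hid the jar, bottle and nail pot in that view.
- The gripper was empty and clear of everything at hand-in.

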